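# Walk a heavy vee block up to its stops and pin it

## Robot

A 6-joint arm with a two-finger parallel gripper is mounted at the origin on a cart in front of the work surface, level with it; the furniture and walls round the work are solid. World frame = base frame: x ahead of the robot, y to its left, z up, the work surface at z = 0. Lengths are in m, angles in rad, forces in N, time in s.
With the tool pointing down it reaches from about 0.35 to 0.875 m from the base axis. Payload 4.2 kg.
Tool frame: the origin (TCP) lies midway between the tips of the shut fingers; the grasp point (between the pads) lies 19 mm behind it; z points along the fingers, y is the direction in which the jaws open and shut (so a half turn about z gives the same grasp; the last joint's range is limited). The gripper opens to 87 mm and grips with 3 to 60 N. Pads are 19 mm wide; open, the fingers measure 117 mm over their backs; the gripper's body (75 mm by 190 mm) begins 51 mm behind the grasp point.
Start: joints at [-0.975, 0.385, 0.008, 0, -1.194, -0.259], TCP at [0.207, -0.59, 0.223] pointing down, gripper open.
Joint ranges: [-3.14, 3.14], [-1.21, 2.06], [-1.07, 1.41], [-3.16, 2.05], [-2.99, -0.16], [-3.1, 3.1]. Speed limits (rad/s): [2.79, 2.79, 3.14, 3.14, 3.14, 3.14].

## Interface

Orientations are given as [roll, pitch, yaw] about the fixed x, y, z axes, in that order (R = Rz(yaw) Ry(pitch) Rx(roll)).
In Python, from bench import telemetry, vision, ticket gives the robot as it stands. The module is installed in compiled form; this text tells all that it offers.
- The arm moves only by the tool send_rows, never from a script. Its argument "commands" is one flat list of numbers, 7 for each row, row after row: the shift along the tool's x, y, z each as a share of 300 mm, from -1 to 1, then the turn, a rotation vector about the tool's x, y, z each as a share of pi/2 rad, from -1 to 1, then the gripper command: -1 is shut, 1 is fully open, values between are in proportion. In form: [x, y, z, ax, ay, az, grip, x, y, z, ax, ay, az, grip, ...]. A call has 1 to 8 rows; each row is the pose to reach, as a shift and turn from the pose measured when the call began, along the tool's axes at that moment; what a row does not reach only later rows make up. A row lasts 1/10 s, in which the tool goes at most 50 mm and 8.59 degrees, less where a joint would pass 70% of its speed; a pose out of reach is approached as far as the arm can. A call with a number of a shift or a turn outside -1 to 1 is refused whole. A call with a gripper value outside its range is refused whole. The fingers move at their own pace and stop on an object; "grip_force" is the grip in N (left out, the last holds). Time passes only in rows, so rows that repeat a pose let the fingers close. It gives the time, the measured TCP pose, the force and the opening at its end, in the units of the state.
- telemetry.sense(): the state, without advancing time (a new reading comes with each control period).
- vision.grab_frame(name): name is "scene" or "top" or "wrist"; returns the picture (480x640x3 uint8, blue, green, red); there is no depth.
- vision.calibration(name): a dict with "K" (3x3 intrinsics, pixels), "k1" (the pictures are not rectified: a ray, as slopes to the right and down, at radius r is drawn at 1 + k1 r^2 times it, then the intrinsics apply), "world_from_camera" (4x4, takes a point from camera to world coordinates); the wrist camera has in their place "mount" (4x4, takes a point from camera to tool coordinates, whose origin is the TCP and whose axes are the flange's). Camera axes: x right, y down, z forward; pixel columns grow to the right and rows downward; lengths in m; the calibration is good to about 2 mm. A picture is of the moment at which its call begins: read the wrist's pose just before it. calibration takes no time and is no camera call.
- ticket.sign_off(): hands the job in, once; it reports no verdict.
The state is a dict: "t": time; "joints": joint angles; "qd": joint speeds; "effort": joint torques, N m; "position": TCP position; "ee_rot": TCP orientation; "wrist_force": force on the tool from outside, world axes, zero at the start; "moment": the same for the moment, N m; "grip_width": finger opening in m.
Only numpy, scipy, OpenCV 4.12 (cv2) and the standard library are available. Lean on these libraries where they do the work, as an engineer would, in place of code of your own. Each camera call takes 0.05 s, during which the arm holds its last target.

## Task

The heavy steel vee block has to stand hard against the two round brass stops of its fixture plate. It is too heavy to shove: walk it forward, pushing on its two near corners in turn so that one end swings ahead and then the other, without tipping it or ever pressing on it with more than 24 N, until it stands square on both stops and you feel the last push bear on a stop. Then stand the loose red-headed locking pin upright, fully down in the hole behind the block, and leave everything else on the bench alone.

Things in the scene. Friction and masses are not known exactly. Their poses are not given: they have to be found in the camera images.
- fixture_bed: steel fixture plate fixed to the bench, 230 mm (x) by 260 mm (y), slideway surface 15 mm above the bench. Origin: on the bench, on the plate's centre line; +x is the way the block has to go, away from the robot, +y to its left. The plate reaches from x = -105 to +125 mm. A strip 44 mm wide down its middle lies 1.5 mm lower.
- stop_left: left stop, an upright fixed brass post, 20 mm in diameter, 36 mm high above the slideways. Origin: on its axis at the slideway surface; x = +100, y = +85 mm in the plate's frame. So the block's front face stands at x = +90 mm in the plate's frame when it is home.
- stop_right: right stop, the same, at x = +100, y = -85 mm in the plate's frame.
- pin_hole (a point): centre of the mouth of the 17.5 mm hole in the middle strip of the plate, 13.5 mm above the bench, 12 mm deep (blind), rim chamfered; x = -7.5, y = 0 mm in the plate's frame. It lies hidden under the block at first; with the block home the 16 mm pin clears the block's rear face by 1.5 mm.
- vee_block: bright steel vee block standing loose on the slideways, about 4.7 kg, 88 mm (x, front to back) by 240 mm (y, left to right) by 36 mm high, a 90 degree groove along the top, flat upright front and rear faces. Origin: centre of its underside; +x to its front face (to the stops), +y to its left end. Never press on it with more than 24 N in all; it is too wide to grip.
- block_front_left (a point): point on the block's front face 85 mm left of its middle, 18 mm up, that meets the left stop. Mass and friction vary: pushed at its middle the block moves only at 25 to 32 N; pushed forward on the rear face 15 to 20 mm from an end, that end swings at about 12 to 17 N, while the other end nearly stays where it is (it creeps back a little). Unpushed it stands still.
- block_front_right (a point): the same, 85 mm right of its middle, where it meets the right stop. A pushed end travels on an arc about the far end of the block; fingers that do not follow the arc, or drag up or down on the face, add side and lift forces that count towards the 24 N, and so do bumps at the start of a push and on the stop.
- pin_centre (a point): centre, half-way up, of the loose locking pin that stands upright on the bench: 86 mm long, steel shank 16 mm in diameter and 62 mm long with a chamfered foot, red cylindrical head 21 mm in diameter and 24 mm long on top; 0.14 kg. z points to the head.
- pin_foot (a point): centre of the underside of the locking pin, 43 mm below its centre.
- caliper: vernier caliper lying loose near the front edge of the bench, 234 mm long; leave alone.
- paint_marker: paint marker, white with a blue cap, 128 mm long, lying loose; leave alone.
- ring_flange_a: steel ring flange with bolt holes, 62 mm across and 12 mm thick, lying loose near the front edge; leave alone.
- ring_flange_b: steel ring flange, 56 mm across, lying loose to the left, by two tube offcuts; leave alone.
- lock_pin: the locking pin itself (see its centre); origin at its foot.
Not all that is in view belongs to the job. Of the things that look like the lock_pin, the smallest one is meant.

How it is judged:
By the outcome, as a careful person would: the job done as asked, in the order asked, and still so for the second after the job is handed in, with the robot touching nothing.
It also fails if it takes over 72 s, if anything falls off the work surface, if the arm or the gripper's body presses on something with over 40 N, if the wrist force passes 120 N, or if a joint passes its speed limit or range.

## Working session

There is one attempt and no reset: what is moved stays moved. The work goes in short steps, Python scripts to look and compute and a tool call to move; the robot and the scene stay as the last step left them, time stands still between calls to the robot, and variables do not carry over. Pictures are saved under pics/ and viewed, and the job is handed in when it is done.

Besides the shell and the picture viewer there is one more tool, called after "Request:" as name(argument=value, ...), one argument or row to a line, values as JSON. send_rows: Moves the arm, as the interface text tells. Its arguments: {"type":"object","properties":{"commands":{"type":"array","items":{"type":"number"}},"grip_force":{"type":"number"}},"required":["commands"]}

```bash
mkdir -p pics; python3 - <<'E'
from bench import telemetry, vision
import cv2, numpy as np
print(telemetry.sense())
for n in ("scene","top","wrist"):
    c=vision.calibration(n); print(n,{k:np.round(v,4).tolist() for k,v in c.items()})
for n in ("scene","top"):
    cv2.imwrite(f"pics/{n}0.png",vision.grab_frame(n))
E
```

```text
{'t': 0.0, 'joints': array([-9.75383914e-01,  3.85604862e-01,  6.62057719e-03, -5.33565690e-04,
       -1.19402820e+00, -2.58601644e-01]), 'qd': array([ 0.00026794, -0.00082041,  0.00089034,  0.00132963,  0.00064142,
       -0.00054542]), 'effort': array([-5.20454196e-04, -3.90664029e+01,  1.87400132e+01,  4.21993464e+00,
        1.09196335e-02, -1.79782123e-04]), 'position': array([ 0.20637005, -0.58929324,  0.22142329]), 'ee_rot': array([ 3.13932337e+00, -8.75262860e-05, -2.80497864e+00]), 'wrist_force': array([-0.93806329,  0.93979677, -0.00774897]), 'moment': array([0.04563881, 0.04393348, 0.03095173]), 'grip_width': 0.08681977217009429}
scene {'K': [[442.6802, 0.0, 326.2207], [0.0, 442.6802, 237.3427], [0.0, 0.0, 1.0]], 'k1': 0.018, 'world_from_camera': [[0.5398, -0.3425, 0.769, -0.3972], [-0.8414, -0.1907, 0.5057, -0.4388], [-0.0266, -0.92, -0.3911, 0.5305], [0.0, 0.0, 0.0, 1.0]]}
top {'K': [[463.1925, 0.0, 309.8023], [0.0, 463.1925, 243.5459], [0.0, 0.0, 1.0]], 'k1': -0.0858, 'world_from_camera': [[-0.0203, -0.9976, 0.0666, 0.4385], [-0.9998, 0.0202, -0.0023, 0.1729], [0.001, -0.0666, -0.9978, 1.4598], [0.0, 0.0, 0.0, 1.0]]}
wrist {'K': [[422.5163, 0.0, 315.3249], [0.0, 422.5163, 245.3265], [0.0, 0.0, 1.0]], 'k1': -0.0859, 'mount': [[0.0002, -0.9559, -0.2937, 0.0806], [1.0, 0.0004, -0.0006, 0.0001], [0.0007, -0.2937, 0.9559, -0.1613], [0.0, 0.0, 0.0, 1.0]]}
```

View pics/scene0.png

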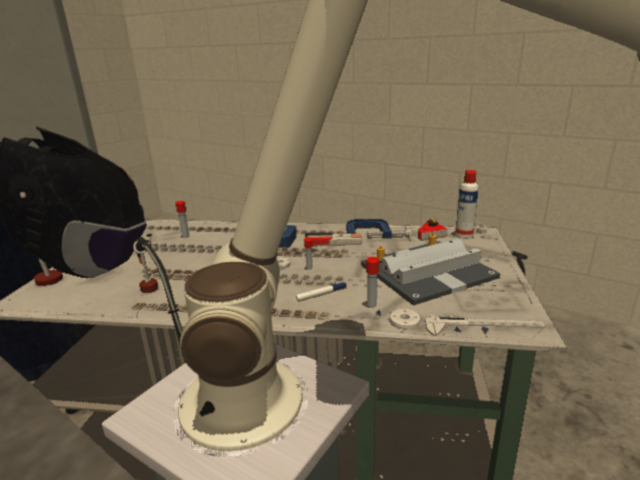

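View pics/top0.png

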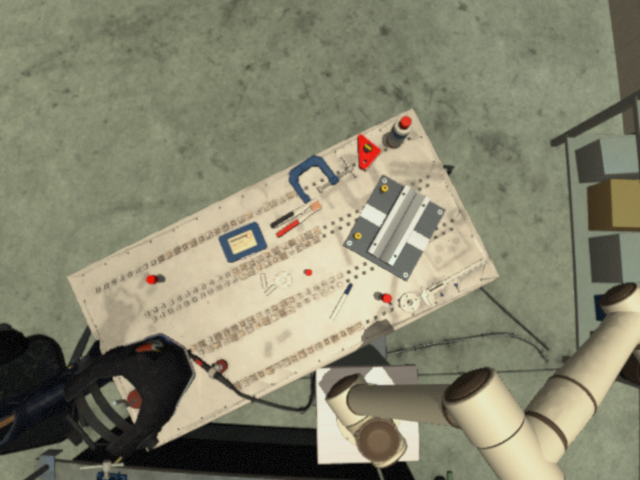

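The scene view shows upright red-headed pins at about (372,282), (308,255) and (182,218). In the top view they are at (387,298), (308,272) and (152,279). The block is on its plate around (402,225) in the top view, with the brass stops at (384,188) and (359,236).

```bash
python3 - <<'E'
import cv2
t=cv2.imread("pics/top0.png"); s=cv2.imread("pics/scene0.png")
cv2.imwrite("pics/t_blk.png",cv2.resize(t[165:290,335:460],None,fx=4.8,fy=4.8,interpolation=cv2.INTER_CUBIC))
import numpy as np
c=[cv2.resize(t[y-25:y+25,x-25:x+25],(260,260),interpolation=cv2.INTER_CUBIC) for x,y in((387,298),(308,272),(152,279))]
d=[cv2.resize(s[y-35:y+35,x-35:x+35],(260,260),interpolation=cv2.INTER_CUBIC) for x,y in((372,282),(308,255),(182,218))]
cv2.imwrite("pics/pins.png",np.vstack([np.hstack(c),np.hstack(d)]))
E
```

```text
(no output)
```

View pics/t_blk.png

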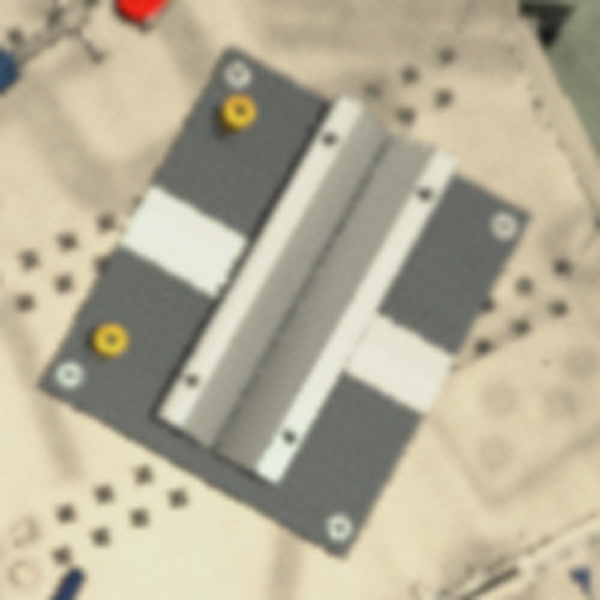

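View pics/pins.png

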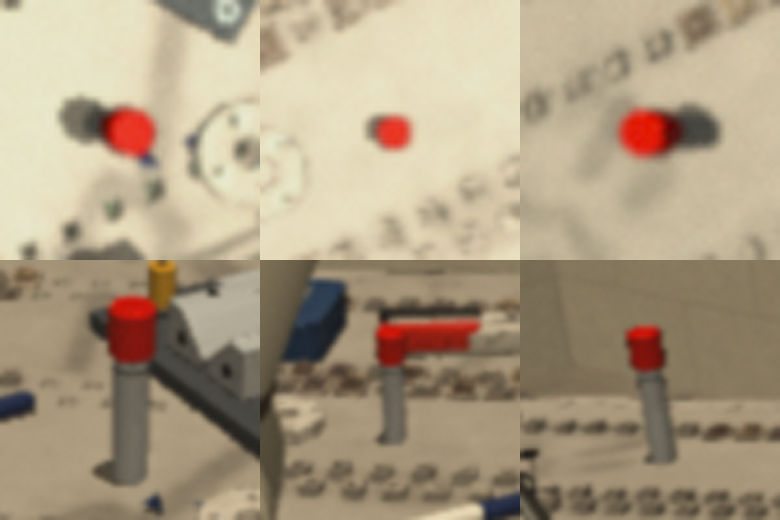

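Nearest in size to the description is the middle pin, at top (308,272) and scene (308,255). It is clearly the smallest. I'll measure it, the plate and the block.

```bash
cat > h.py <<'E'
import numpy as np, cv2
from bench import telemetry, vision
from scipy.spatial.transform import Rotation as R
def cam(name, st=None):
    c=vision.calibration(name); K=np.array(c['K']);k1=c['k1']
    if name=='wrist':
        T=np.eye(4);T[:3,:3]=R.from_euler('xyz',st['ee_rot']).as_matrix();T[:3,3]=st['position'];W=T@np.array(c['mount'])
    else: W=np.array(c['world_from_camera'])
    return K,k1,W
def proj(cm,P):
    K,k1,W=cm;P=np.atleast_2d(P);p=(P-W[:3,3])@W[:3,:3];s=p[:,:2]/p[:,2:]
    s=s*(1+k1*(s**2).sum(1,keepdims=True));return s@K[:2,:2].T+K[:2,2]
def back(cm,uv,z):
    K,k1,W=cm;uv=np.atleast_2d(np.asarray(uv,float))
    d=np.array([k1,0,0,0,0.]);s=cv2.undistortPoints(uv[:,None],K,d,None,None,None)[:,0] if False else None
    t=(uv-K[:2,2])/np.array([K[0,0],K[1,1]]);s=t.copy()
    for _ in range(30): s=t/(1+k1*(s**2).sum(1,keepdims=True))
    r=np.c_[s,np.ones(len(s))]@W[:3,:3].T
    return W[:3,3]+r*((z-W[2,3])/r[:,2])[:,None]
def T2(x,y,a,P):
    P=np.atleast_2d(P);c,s=np.cos(a),np.sin(a);return np.c_[x+c*P[:,0]-s*P[:,1],y+s*P[:,0]+c*P[:,1],P[:,2]]
E
python3 - <<'E'
from h import *
cm=cam('top')
f=lambda p:(np.array(p)+.5)/4.8-.5+[335,165]
Pc={'corner':([[230,47],[531,213],[343,557],[40,385]],.015),'stops':([[239,112],[111,341]],.051),'block':([[345,97],[457,157],[277,483],[160,415]],.051)}
for k,(p,z) in Pc.items(): print(k,np.round(back(cm,f(p),z),4)[:,:2].tolist())
# plate fit
from scipy.optimize import least_squares
mod=np.array([[125,-130,15],[-105,-130,15],[-105,130,15],[125,130,15],[100,-85,51],[100,85,51]])/1e3
pix=np.vstack([f(Pc['corner'][0]),f(Pc['stops'][0])])
s=least_squares(lambda v:(proj(cm,T2(*v,mod))-pix).ravel(),[.66,-.02,.5]);print('plate',s.x,np.degrees(s.x[2]),s.fun.reshape(-1,2).round(2).tolist())
bm=np.array([[44,-120,51],[-44,-120,51],[-44,120,51],[44,120,51]])/1e3
b=least_squares(lambda v:(proj(cm,T2(*v,bm))-f(Pc['block'][0])).ravel(),s.x);print('block',b.x,np.degrees(b.x[2]),b.fun.reshape(-1,2).round(2).tolist())
c,sn=np.cos(s.x[2]),np.sin(s.x[2]);d=b.x[:2]-s.x[:2];print('block in plate',c*d[0]+sn*d[1],-sn*d[0]+c*d[1],np.degrees(b.x[2]-s.x[2]))
# pins
t=cv2.imread('pics/top0.png').astype(int);sc=cv2.imread('pics/scene0.png').astype(int)
for im,n,pts in((t,'top',((387,298),(308,272),(152,279))),(sc,'scene',((372,266),(308,248),(182,206)))):
    for x,y in pts:
        w=im[y-12:y+13,x-12:x+13];m=(w[...,2]>1.8*w[...,1])&(w[...,2]>90);yy,xx=np.nonzero(m)
        print(n,(x,y),m.sum(),xx.mean()+x-12,yy.mean()+y-12,np.ptp(xx)+1,np.ptp(yy)+1,[back(cam(n),[xx.mean()+x-12,yy.mean()+y-12],z)[0].round(4).tolist() for z in (.086,.074,.11)])
E
```

```text
corner [[0.75, -0.0655], [0.636, -0.2616], [0.4128, -0.1287], [0.5289, 0.066]]
stops [[0.6998, -0.0639], [0.5538, 0.0228]]
block [[0.7085, -0.1328], [0.6682, -0.2041], [0.4613, -0.0805], [0.506, -0.0071]]
plate [ 0.57653744 -0.10624511  1.03648158] 59.386020222420164 [[-0.2, -0.63], [0.39, 0.34], [0.56, 0.5], [-0.47, 0.2], [-0.14, -0.26], [-0.11, -0.16]]
block [ 0.58601029 -0.10612842  1.02562616] 58.76405038588183 [[-0.71, -0.94], [0.65, 0.77], [0.35, 0.21], [-0.28, -0.06]]
block in plate 0.004924484485775879 -0.008093071904148917 -0.6219698365383339
top (387, 298) 71 386.50704225352115 297.8732394366197 10 9 [[0.3645, -0.054, 0.086], [0.3639, -0.056, 0.074], [0.3658, -0.0501, 0.11]]
top (308, 272) 30 308.1 271.96666666666664 7 5 [[0.446, 0.1765, 0.086], [0.4461, 0.1765, 0.074], [0.4459, 0.1764, 0.11]]
top (152, 279) 76 150.80263157894737 279.0 10 9 [[0.4337, 0.647, 0.086], [0.4336, 0.6511, 0.074], [0.4338, 0.6387, 0.11]]
scene (372, 266) 212 372.35377358490564 265.14150943396226 14 18 [[0.3937, -0.0391, 0.086], [0.4151, -0.0283, 0.074], [0.351, -0.0607, 0.11]]
scene (308, 248) 157 311.6050955414013 241.44585987261146 17 12 [[0.4365, 0.1539, 0.086], [0.459, 0.1699, 0.074], [0.3915, 0.1219, 0.11]]
scene (182, 206) 100 180.23 206.32 11 12 [[0.4627, 0.6737, 0.086], [0.4859, 0.7037, 0.074], [0.4163, 0.6136, 0.11]]
```

```bash
cat >> h.py <<'E'
PL=np.array([0.5765,-0.1062,1.0365])
def plate(p,pl=PL): return T2(*pl,p)[0]
def toplate(P,pl=PL):
    P=np.atleast_2d(P);c,s=np.cos(pl[2]),np.sin(pl[2]);d=P[:,:2]-pl[:2];return np.c_[c*d[:,0]+s*d[:,1],-s*d[:,0]+c*d[:,1],P[:,2]]
def go(xyz,yaw,st=None):
    st=st or telemetry.sense();R0=R.from_euler('xyz',st['ee_rot']);Rt=R.from_euler('xyz',[np.pi,0,yaw])
    d=R0.inv().apply(np.array(xyz)-st['position'])/.3;w=(R0.inv()*Rt).as_rotvec()/(np.pi/2)
    return np.r_[d,w].round(4).tolist()
E
python3 - <<'E'
from h import *
print(go([.535,-.058,.26],PL[2]+np.pi/2))
E
```

```text
[-1.619, 1.3102, -0.1257, 0.0011, -0.0006, 0.5545]
```

Request:
send_rows(
  commands=[-0.81,0.655,-0.063,0,0,0.2,-1,-0.81,0.655,-0.063,0,0,0.4,-1,-0.81,0.655,-0.063,0,0,0.554,-1,-0.81,0.655,-0.063,0,0,0.554,-1,-0.81,0.655,-0.063,0,0,0.554,-1,-0.81,0.655,-0.063,0,0,0.554,-1,-0.81,0.655,-0.063,0,0,0.554,-1],
  grip_force=60,
)

```text
t: 0.8
position: [0.3714, -0.3218, 0.2407]
ee_rot: [3.14, -0.002, 2.605]
wrist_force: [0.3, -0.5, -0.1]
grip_width: 0.0388
```

```bash
python3 - <<'E'
from h import *
print(telemetry.sense()['grip_width'],go([.535,-.058,.26],PL[2]+np.pi/2))
E
```

```text
0.038835928854384034 [-0.0188, 1.0347, -0.0629, 0.0009, -0.0012, -0.0017]
```

Request:
send_rows(
  commands=[-0.019,1.0,-0.063,0,0,0,-1,-0.019,1.0,-0.063,0,0,0,-1,-0.019,1.0,-0.063,0,0,0,-1,-0.019,1.0,-0.063,0,0,0,-1,-0.019,1.0,-0.063,0,0,0,-1,-0.019,1.0,-0.063,0,0,0,-1,-0.019,1.0,-0.063,0,0,0,-1,-0.019,1.0,-0.063,0,0,0,-1],
)

```text
t: 1.6
position: [0.5298, -0.0658, 0.2592]
ee_rot: [3.141, -0.003, 2.607]
wrist_force: [-0.6, 0.2, -0.5]
grip_width: 0.0005
```

```bash
python3 - <<'E'
from h import *
st=telemetry.sense();print(st['position'],st['ee_rot'],st['qd'],st['wrist_force'],st['grip_width'])
import pickle;pickle.dump(st,open('w1.pkl','wb'))
im=vision.grab_frame('wrist');cv2.imwrite('pics/w1.png',im)
cv2.imwrite('pics/t1.png',cv2.resize(vision.grab_frame('top')[165:290,335:460],None,fx=4.8,fy=4.8))
E
```

```text
[ 0.52976146 -0.06577661  0.2592282 ] [ 3.14111198 -0.00341183  2.60709353] [-0.04162272 -0.02065311 -0.02085757 -0.00163717 -0.00356053  0.00271022] [-0.55528318  0.21669663 -0.51326801] 0.0004922798995712167
```

View pics/w1.png

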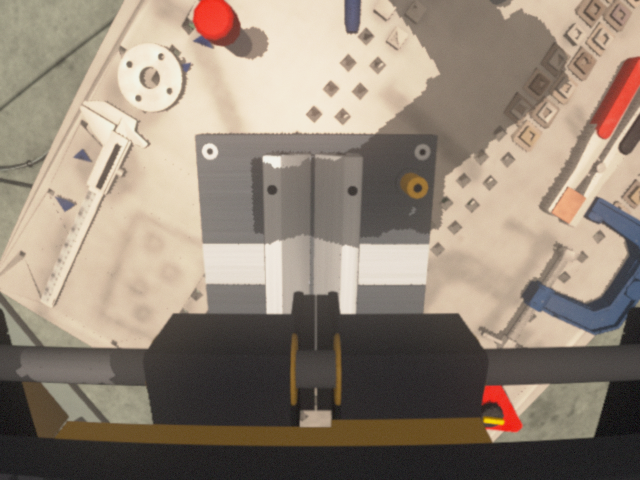

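```bash
python3 - <<'E'
import cv2
im=cv2.imread('pics/w1.png')
cv2.imwrite('pics/w1z.png',cv2.resize(im[125:315,190:445],None,fx=3,fy=3,interpolation=cv2.INTER_CUBIC))
E
```

```text
(no output)
```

View pics/w1z.png

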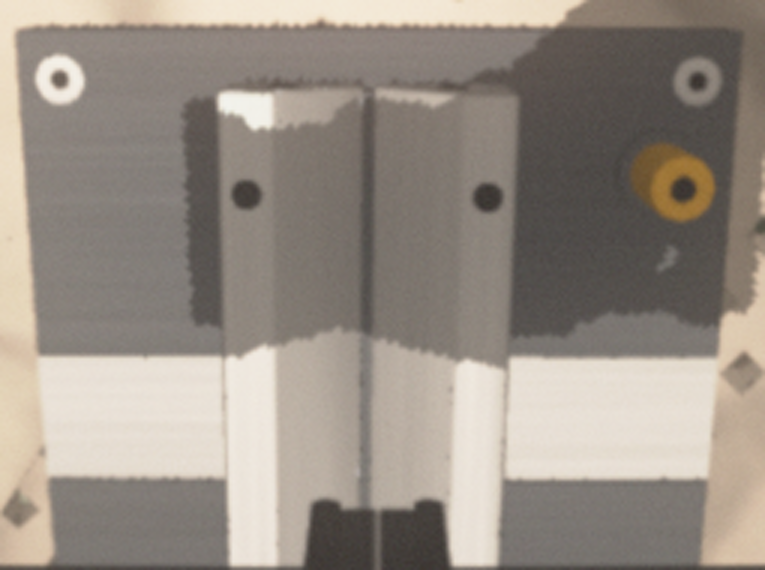

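View pics/t1.png

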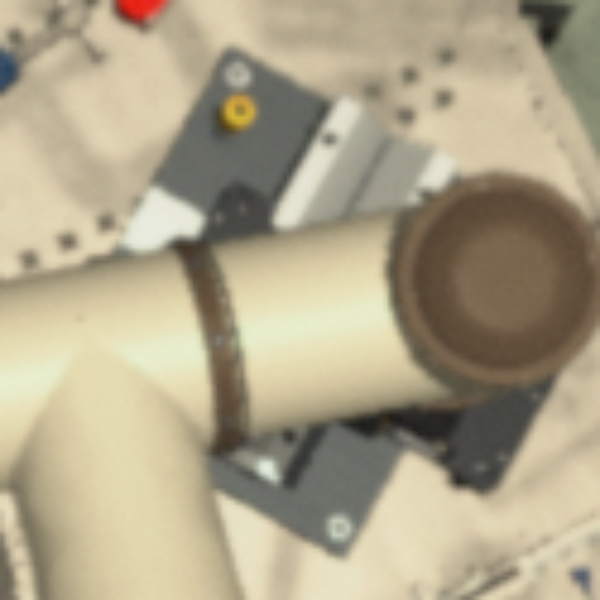

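```bash
cat >> h.py <<'E'
from scipy.optimize import least_squares
def fitplate(cm,mod,pix,x0=PL):
    s=least_squares(lambda v:(proj(cm,T2(*v,np.array(mod)/1e3))-pix).ravel(),x0);return s.x,s.fun.reshape(-1,2)
def fitblock(cm,corn,cpix,rear,front,x0):
    # corn: corner model pts (mm), rear/front: pixels on top rear/front edges
    def f(v):
        r=(proj(cm,T2(*v,np.array(corn)/1e3))-cpix)
        o=[r.ravel()]
        for px,xe in((rear,-.044),(front,.044)):
            if len(px):
                q=toplate(back(cm,px,.051),v);o.append((q[:,0]-xe)*1500)
        return np.concatenate(o)
    s=least_squares(f,x0);return s.x,s.fun
E
python3 - <<'E'
from h import *
import pickle;st=pickle.load(open('w1.pkl','rb'));cm=cam('wrist',st)
f=lambda p:(np.array(p)+.5)/3-.5+[190,125]
mod=[[-105,130,15],[125,130,15],[-105,22,15],[125,22,15],[-105,-22,15],[125,-22,15],[100,85,51]]
p,r=fitplate(cm,mod,f([[16,29],[743,31],[39,357],[718,357],[52,478],[705,478],[683,188]]));print(p,np.degrees(p[2]),r.round(1).tolist())
b,r=fitblock(cm,[[-44,120,51],[44,120,51]],f([[218,93],[519,94]]),f([[230,566],[224,330]]),f([[498,566],[509,330]]),p);print(b,r.round(1))
print(toplate([[b[0],b[1],0]],p),np.degrees(b[2]-p[2]))
print(proj(cm,T2(*p,np.array([[0,0,.015]]))))
E
```

```text
[ 0.57999413 -0.10609367  1.03555224] 59.33277253242911 [[-1.2, -0.4], [0.8, -0.8], [-0.8, 0.2], [0.8, 0.4], [-1.8, 0.4], [1.7, 0.6], [0.5, 0.2]]
[ 0.58952689 -0.10512458  1.02576145] [-0.8 -0.3  0.7  0.4  1.2  1.3 -1.5 -1.2]
[[ 0.00569575 -0.00770527  0.        ]] -0.5609705616236781
[[306.01208487 264.67419327]]
```

Wrist and top views agree: the plate is at about (0.578, -0.106) with yaw 59.35°. The block centre is at about +5, -8 mm in the plate frame, so it must go about 41 mm. The big pin at wrist (215,20) is clear of the push poses. Next I approach the right rear corner.

```bash
sed -i 's/^PL=.*/PL=np.array([0.578,-0.1061,1.036])/' h.py; python3 - <<'E'
from h import *
print(go(plate([-.078,-.111,.12]),PL[2]+np.pi/2))
print(go(plate([-.078,-.111,.028]),PL[2]+np.pi/2))
E
```

```text
[-0.5784, -0.2864, 0.4633, 0.0004, -0.0019, -0.0016]
[-0.5793, -0.2866, 0.77, 0.0004, -0.0019, -0.0016]
```

Request:
send_rows(
  commands=[-0.579,-0.287,0.3,0,0,0,-1,-0.579,-0.287,0.3,0,0,0,-1,-0.579,-0.287,0.4,0,0,0,-1,-0.579,-0.287,0.463,0,0,0,-1,-0.579,-0.287,0.6,0,-0.002,-0.002,-1,-0.579,-0.287,0.7,0,-0.002,-0.002,-1,-0.579,-0.287,0.77,0,-0.002,-0.002,-1,-0.579,-0.287,0.77,0,-0.002,-0.002,-1],
)

```text
t: 2.5
position: [0.6286, -0.2313, 0.0225]
ee_rot: [-3.138, -0.011, 2.603]
wrist_force: [-0.8, -0.1, -0.4]
grip_width: 0.0004
```

```bash
cat >> h.py <<'E'
def rep():
    s=telemetry.sense();c,n=np.cos(PL[2]),np.sin(PL[2]);F=s['wrist_force']
    print('t',round(s['t'],2),'tcp plate mm',(toplate(s['position'])[0]*1e3).round(2),'yaw-plate deg',np.degrees(s['ee_rot'][2]-PL[2]-np.pi/2).round(2),'F plate',np.round([c*F[0]+n*F[1],-n*F[0]+c*F[1],F[2]],1),'|F|',np.linalg.norm(F).round(1),'gw',s['grip_width'].round(4),'qd',np.abs(s['qd']).max().round(3));return s
E
python3 - <<'E'
from h import *
s=rep()
cv2.imwrite('pics/w2.png',vision.grab_frame('wrist'))
E
```

```text
Traceback (most recent call last):
  File "h.py", line 45, in rep
    print('t',round(s['t'],2),'tcp plate mm',(toplate(s['position'])[0]*1e3).round(2),'yaw-plate deg',np.degrees(s['ee_rot'][2]-PL[2]-np.pi/2).round(2),'F plate',np.round([c*F[0]+n*F[1],-n*F[0]+c*F[1],F[2]],1),'|F|',np.linalg.norm(F).round(1),'gw',s['grip_width'].round(4),'qd',np.abs(s['qd']).max().round(3));return s
                                                                                                                                                                                                                                                        ^^^^^^^^^^^^^^^^^^^^^
AttributeError: 'float' object has no attribute 'round'
```

```bash
sed -i "s/s\['grip_width'\].round(4)/round(float(s['grip_width']),4)/" h.py
python3 - <<'E'
from h import *
s=rep()
cv2.imwrite('pics/w2.png',vision.grab_frame('wrist')); rep()
E
```

```text
t 2.5 tcp plate mm [ -81.92 -107.36   22.47] yaw-plate deg -0.2 F plate [-0.5  0.6 -0.4] |F| 0.9 gw 0.0004 qd 0.077
t 2.55 tcp plate mm [ -80.64 -109.62   26.09] yaw-plate deg -0.1 F plate [-1.   0.3  0.7] |F| 1.2 gw 0.0002 qd 0.062
```

View pics/w2.png

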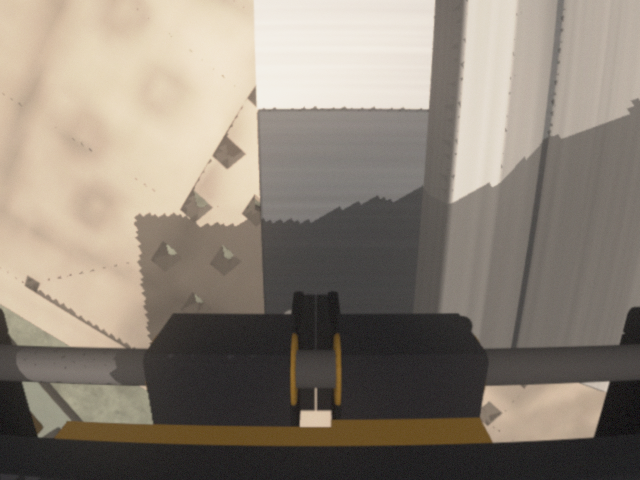

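Request:
send_rows(
  commands=[0,0.02,0,0,0,0,-1,0,0.04,0,0,0,0,-1,0,0.055,0,0,0,0,-1,0,0.06,0,0,0,0,-1,0,0.06,0,0,0,0,-1],
)

```text
t: 3.05
position: [0.641, -0.2153, 0.027]
ee_rot: [-3.14, -0.003, 2.606]
wrist_force: [-0.2, -0.4, 0.7]
grip_width: 0.0009
```

```bash
python3 - <<'E'
from h import *
rep()
E
```

```text
t 3.05 tcp plate mm [ -61.8  -109.85   26.98] yaw-plate deg -0.04 F plate [-0.5  0.   0.7] |F| 0.9 gw 0.0009 qd 0.009
```

Request:
send_rows(
  commands=[0,0.004,0,0,0,0,-1,0,0.008,0,0,0,0,-1,0,0.012,0,0,0,0,-1,0,0.015,0,0,0,0,-1,0,0.018,0,0,0,0,-1,0,0.021,0,0,0,0,-1],
)

```text
t: 3.65
position: [0.6442, -0.2099, 0.0269]
ee_rot: [-3.14, -0.003, 2.606]
wrist_force: [0.4, 0.4, -0.3]
grip_width: 0.0002
```

```bash
python3 - <<'E'
from h import *
rep()
E
```

```text
t 3.65 tcp plate mm [ -55.52 -109.88   26.9 ] yaw-plate deg -0.04 F plate [ 0.6 -0.1 -0.3] |F| 0.6 gw 0.0002 qd 0.012
```

Request:
send_rows(
  commands=[0,0.003,0,0,0,0,-1,0,0.005,0,0,0,0,-1,0,0.007,0,0,0,0,-1,0,0.009,0,0,0,0,-1],
)

```text
t: 4.05
position: [0.6456, -0.2075, 0.0269]
ee_rot: [-3.14, -0.003, 2.606]
wrist_force: [0.5, -0.4, -0.6]
grip_width: 0.0003
```

```bash
python3 - <<'E'
from h import *
rep()
E
```

```text
t 4.05 tcp plate mm [ -52.76 -109.86   26.87] yaw-plate deg -0.05 F plate [-0.1 -0.6 -0.6] |F| 0.9 gw 0.0003 qd 0.008
```

Request:
send_rows(
  commands=[0,0.003,0,0,0,0,-1,0,0.005,0,0,0,0,-1,0,0.007,0,0,0,0,-1,0,0.009,0,0,0,0,-1,0,0.011,0,0,0,0,-1,0,0.013,0,0,0,0,-1],
)

```text
t: 4.65
position: [0.6475, -0.2043, 0.0269]
ee_rot: [-3.14, -0.004, 2.606]
wrist_force: [-1.0, -2.6, -0.6]
grip_width: 0.0003
```

```bash
python3 - <<'E'
from h import *
rep()
E
```

```text
t 4.65 tcp plate mm [ -49.06 -109.82   26.86] yaw-plate deg -0.04 F plate [-2.8 -0.5 -0.6] |F| 2.9 gw 0.0003 qd 0.009
```

Request:
send_rows(
  commands=[-0.0005,0.002,0,0,0,-0.002,-1,-0.001,0.004,0,0,0,-0.004,-1,-0.0015,0.006,0,0,0,-0.006,-1],
)

```text
t: 4.95
position: [0.6476, -0.2042, 0.0268]
ee_rot: [-3.138, -0.005, 2.615]
wrist_force: [-3.0, -6.0, 1.7]
grip_width: 0.0004
```

```bash
python3 - <<'E'
from h import *
rep()
E
```

```text
t 4.95 tcp plate mm [ -48.91 -109.88   26.81] yaw-plate deg 0.49 F plate [-6.6 -0.5  1.7] |F| 6.9 gw 0.0004 qd 0.024
```

Request:
send_rows(
  commands=[0,0.008,0,0,0,0,-1,0,0.011,0,0,0,0,-1,-0.0005,0.014,0,0,0,-0.001,-1,-0.001,0.017,0,0,0,-0.004,-1,-0.002,0.02,0,0,0,-0.007,-1],
)

```text
t: 5.45
position: [0.6476, -0.204, 0.0269]
ee_rot: [-3.131, -0.01, 2.625]
wrist_force: [-7.6, -17.7, 2.2]
grip_width: 0.0
```

```bash
python3 - <<'E'
from h import *
rep()
E
```

```text
t 5.45 tcp plate mm [ -48.73 -109.82   26.88] yaw-plate deg 1.04 F plate [-19.1  -2.5   2.2] |F| 19.4 gw 0.0 qd 0.037
```

Request:
send_rows(
  commands=[0,0.018,0,0,0,0.003,-1,0,0.0195,0,0,0,0.003,-1,0,0.021,0,0,0,0.003,-1],
)

```text
t: 5.75
position: [0.6477, -0.2037, 0.0269]
ee_rot: [-3.124, -0.013, 2.618]
wrist_force: [-4.9, -17.8, 1.7]
grip_width: 0.0002
```

```bash
python3 - <<'E'
from h import *
rep()
E
```

```text
t 5.75 tcp plate mm [ -48.42 -109.74   26.94] yaw-plate deg 0.66 F plate [-17.8  -4.8   1.7] |F| 18.5 gw 0.0002 qd 0.006
```

```bash
cat >> h.py <<'E'
def rows(tg,z=.027,g=-1):
    # tg: list of (x mm, y mm, yawdeg rel plate)
    st=rep()
    for x,y,a in tg: print(go(plate([x/1e3,y/1e3,z]),PL[2]+np.pi/2+np.radians(a),st)+[g])
E
python3 - <<'E'
from h import *
rows([(-52,-110,-.6),(-50,-110,-.6),(-48,-110,-.6),(-46.5,-110,-.6),(-45,-110,-.6)])
E
```

```text
t 5.75 tcp plate mm [ -48.42 -109.74   26.94] yaw-plate deg 0.66 F plate [-17.8  -4.8   1.7] |F| 18.5 gw 0.0002 qd 0.006
[-0.0007, -0.0119, 0.0, -0.0116, -0.008, 0.014, -1]
[-0.0008, -0.0053, -0.0001, -0.0116, -0.008, 0.014, -1]
[-0.0009, 0.0014, -0.0002, -0.0116, -0.008, 0.014, -1]
[-0.0009, 0.0064, -0.0003, -0.0116, -0.008, 0.014, -1]
[-0.001, 0.0114, -0.0004, -0.0116, -0.008, 0.014, -1]
```

Request:
send_rows(
  commands=[-0.0007,-0.012,0,-0.0116,-0.008,0.014,-1,-0.0007,-0.012,0,-0.0116,-0.008,0.014,-1,-0.0008,-0.005,0,-0.0116,-0.008,0.014,-1,-0.0008,0.0,0,-0.0116,-0.008,0.014,-1],
)

```text
t: 6.15
position: [0.6482, -0.2036, 0.0271]
ee_rot: [-3.141, -0.0, 2.598]
wrist_force: [-2.1, -6.5, 0.2]
grip_width: 0.0002
```

```bash
python3 - <<'E'
from h import *
rows([(-48,-110,-.6),(-47,-110,-.6),(-46,-110,-.6),(-45,-110,-.6),(-44,-110,-.6)])
print(telemetry.sense()['ee_rot'])
E
```

```text
t 6.15 tcp plate mm [ -48.15 -110.08   27.12] yaw-plate deg -0.51 F plate [-6.6 -1.5  0.2] |F| 6.8 gw 0.0002 qd 0.027
[0.0003, 0.0005, 0.0004, -0.0007, -0.0, 0.001, -1]
[0.0003, 0.0038, 0.0004, -0.0007, -0.0, 0.001, -1]
[0.0003, 0.0072, 0.0004, -0.0007, -0.0, 0.001, -1]
[0.0004, 0.0105, 0.0004, -0.0007, -0.0, 0.001, -1]
[0.0004, 0.0138, 0.0004, -0.0007, -0.0, 0.001, -1]
[-3.14056828e+00 -1.68522566e-05  2.59782977e+00]
```

Request:
send_rows(
  commands=[0,0.004,0,0,0,0,-1,0,0.007,0,0,0,0,-1,0,0.01,0,0,0,0,-1],
)

```text
t: 6.45
position: [0.6482, -0.2035, 0.0272]
ee_rot: [-3.136, -0.002, 2.599]
wrist_force: [-4.7, -13.2, 0.9]
grip_width: 0.0008
```

```bash
python3 - <<'E'
from h import *
rows([(-48,-110,-.6),(-47,-110,-.6),(-46,-110,-.6),(-45,-110,-.6),(-44,-110,-.6)])
print(telemetry.sense()['ee_rot'])
E
```

```text
t 6.45 tcp plate mm [ -48.04 -110.03   27.17] yaw-plate deg -0.47 F plate [-13.8  -2.7   0.9] |F| 14.1 gw 0.0008 qd 0.013
[0.0001, 0.0001, 0.0006, -0.0039, -0.0013, 0.0014, -1]
[0.0001, 0.0035, 0.0006, -0.0039, -0.0013, 0.0014, -1]
[0.0001, 0.0068, 0.0005, -0.0039, -0.0013, 0.0014, -1]
[0.0002, 0.0101, 0.0005, -0.0039, -0.0013, 0.0014, -1]
[0.0002, 0.0135, 0.0005, -0.0039, -0.0013, 0.0014, -1]
[-3.13550135e+00 -2.00255698e-03  2.59852323e+00]
```

Request:
send_rows(
  commands=[0,0.01,0,-0.004,-0.0013,0.0014,-1,0,0.012,0,-0.004,-0.0013,0.0014,-1,0,0.014,0,-0.004,-0.0013,0.0014,-1],
)

```text
t: 6.75
position: [0.6481, -0.2034, 0.0271]
ee_rot: [-3.135, -0.003, 2.597]
wrist_force: [-5.2, -16.1, 0.5]
grip_width: 0.0006
```

```bash
python3 - <<'E'
from h import *
rows([(-48,-110,-.6),(-44,-110,-.6)])
E
```

```text
t 6.75 tcp plate mm [ -47.97 -109.93   27.12] yaw-plate deg -0.59 F plate [-16.5  -3.7   0.5] |F| 16.9 gw 0.0006 qd 0.008
[-0.0002, -0.0001, 0.0004, -0.004, -0.0017, 0.0001, -1]
[-0.0001, 0.0132, 0.0003, -0.004, -0.0017, 0.0001, -1]
```

Request:
send_rows(
  commands=[-0.001,0.014,0,-0.004,-0.0017,0,-1,-0.002,0.016,0,-0.004,-0.0017,0,-1,-0.003,0.017,0,-0.004,-0.0017,0,-1],
)

```text
t: 7.05
position: [0.6482, -0.2034, 0.0271]
ee_rot: [-3.134, -0.005, 2.596]
wrist_force: [-7.5, -16.0, 2.5]
grip_width: 0.0006
```

```bash
python3 - <<'E'
from h import *
rows([(-48,-110,-.6),(-44,-110,-.6)])
E
```

```text
t 7.05 tcp plate mm [ -47.99 -109.97   27.13] yaw-plate deg -0.6 F plate [-17.6  -1.8   2.5] |F| 17.9 gw 0.0006 qd 0.013
[-0.0001, -0.0, 0.0004, -0.0049, -0.0031, 0.0, -1]
[0.0, 0.0133, 0.0003, -0.0049, -0.0031, 0.0, -1]
```

Request:
send_rows(
  commands=[-0.001,0.017,0,-0.005,-0.003,0,-1,-0.001,0.0185,0,-0.005,-0.003,0,-1,-0.001,0.02,0,-0.005,-0.003,0,-1],
)

```text
t: 7.35
position: [0.6486, -0.2028, 0.0272]
ee_rot: [-3.134, -0.003, 2.596]
wrist_force: [-5.1, -15.4, 1.3]
grip_width: 0.0007
```

```bash
python3 - <<'E'
from h import *
rows([(-48,-110,-.6),(-44,-110,-.6)])
cv2.imwrite('pics/w3.png',vision.grab_frame('wrist'))
E
```

```text
t 7.35 tcp plate mm [ -47.2  -110.05   27.15] yaw-plate deg -0.62 F plate [-15.8  -3.5   1.3] |F| 16.2 gw 0.0007 qd 0.006
[0.0001, -0.0027, 0.0005, -0.0046, -0.0022, -0.0002, -1]
[0.0003, 0.0107, 0.0004, -0.0046, -0.0022, -0.0002, -1]
```

View pics/w3.png

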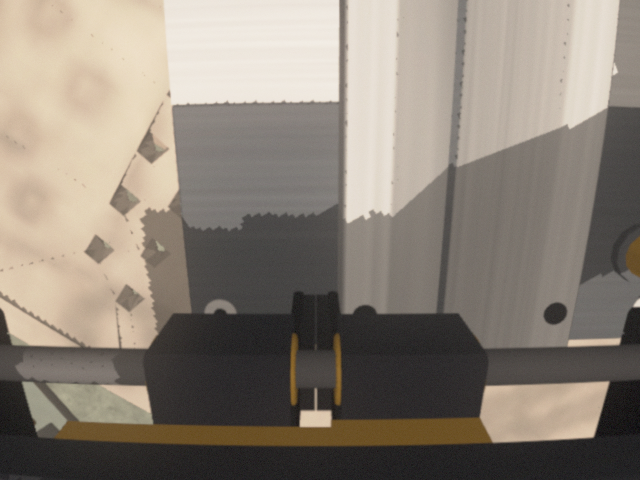

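Request:
send_rows(
  commands=[-0.001,0.016,0,-0.005,-0.002,0,-1,-0.002,0.018,0,-0.005,-0.002,-0.001,-1,-0.0025,0.0205,0,-0.005,-0.002,-0.004,-1,-0.003,0.0235,0,-0.005,-0.002,-0.007,-1,-0.004,0.0265,0,-0.005,-0.002,-0.01,-1],
)

```text
t: 7.9
position: [0.6506, -0.2008, 0.0271]
ee_rot: [-3.135, -0.005, 2.612]
wrist_force: [-7.6, -17.0, 1.6]
grip_width: 0.0004
```

```bash
python3 - <<'E'
from h import *
rows([(-44,-110,-.6)])
E
```

```text
t 7.9 tcp plate mm [ -44.46 -110.74   27.1 ] yaw-plate deg 0.28 F plate [-18.5  -2.1   1.6] |F| 18.7 gw 0.0004 qd 0.037
[0.0024, 0.0015, 0.0003, -0.0045, -0.003, 0.0097, -1]
```

Request:
send_rows(
  commands=[-0.001,0.0185,0,-0.005,-0.002,-0.002,-1,-0.002,0.0215,0,-0.005,-0.002,-0.005,-1,-0.003,0.0245,0,-0.005,-0.002,-0.008,-1,-0.004,0.0275,0,-0.005,-0.002,-0.011,-1,-0.005,0.0305,0,-0.005,-0.002,-0.014,-1,-0.006,0.0335,0,-0.005,-0.002,-0.017,-1,-0.007,0.0365,0,-0.005,-0.002,-0.02,-1,-0.008,0.0395,0,-0.005,-0.002,-0.023,-1],
)

```text
t: 8.7
position: [0.6551, -0.196, 0.0271]
ee_rot: [-3.135, -0.007, 2.648]
wrist_force: [-7.9, -16.4, 3.7]
grip_width: 0.0003
```

```bash
python3 - <<'E'
from h import *
rows([(-44,-110,-.6)])
E
```

```text
t 8.7 tcp plate mm [ -38.04 -112.16   27.09] yaw-plate deg 2.34 F plate [-18.1  -1.6   3.7] |F| 18.5 gw 0.0003 qd 0.036
[0.008, -0.0195, 0.0005, -0.0045, -0.0044, 0.0327, -1]
```

Request:
send_rows(
  commands=[-0.001,0.0185,-0.001,-0.005,-0.004,-0.002,-1,-0.002,0.0215,-0.002,-0.005,-0.004,-0.005,-1,-0.003,0.0245,-0.002,-0.005,-0.004,-0.008,-1,-0.004,0.0275,-0.002,-0.005,-0.004,-0.011,-1,-0.005,0.0305,-0.002,-0.005,-0.004,-0.014,-1,-0.006,0.0335,-0.002,-0.005,-0.004,-0.017,-1,-0.007,0.0365,-0.002,-0.005,-0.004,-0.02,-1,-0.008,0.0395,-0.002,-0.005,-0.004,-0.023,-1],
)

```text
t: 9.5
position: [0.6597, -0.1907, 0.0272]
ee_rot: [-3.135, -0.006, 2.684]
wrist_force: [-5.0, -15.4, 0.2]
grip_width: 0.0006
```

```bash
python3 - <<'E'
from h import *
rows([(-44,-110,-.6)])
E
```

```text
t 9.5 tcp plate mm [ -31.15 -113.35   27.16] yaw-plate deg 4.4 F plate [-15.8  -3.5   0.2] |F| 16.2 gw 0.0006 qd 0.036
[0.0144, -0.0419, 0.0009, -0.004, -0.0037, 0.0556, -1]
```

Request:
send_rows(
  commands=[-0.001,0.0185,-0.001,-0.005,-0.004,-0.002,-1,-0.002,0.0215,-0.001,-0.005,-0.004,-0.005,-1,-0.003,0.0245,-0.001,-0.005,-0.004,-0.008,-1,-0.004,0.0275,-0.001,-0.005,-0.004,-0.011,-1,-0.003,0.01,0,-0.004,-0.004,-0.01,-1,0,-0.03,0,-0.004,-0.004,-0.008,-1,0,-0.07,-0.05,-0.004,-0.004,0,-1,0,-0.1,-0.2,-0.004,-0.004,0.03,-1],
)

```text
t: 10.3
position: [0.6434, -0.2169, 0.0837]
ee_rot: [-3.139, -0.01, 2.634]
wrist_force: [0.9, -0.4, 0.0]
grip_width: 0.0005
```

```bash
python3 - <<'E'
from h import *
rep()
st=telemetry.sense()
print(go(plate([-.064,.097,.09]),PL[2]+np.pi/2+np.radians(4.5)),go(plate([-.064,.097,.028]),PL[2]+np.pi/2+np.radians(4.5)))
E
```

```text
t 10.3 tcp plate mm [ -62.01 -112.78   83.69] yaw-plate deg 1.58 F plate [ 0.1 -1.   0. ] |F| 1.0 gw 0.0005 qd 0.885
[0.6994, 0.0126, -0.0143, -0.0016, -0.0062, -0.0324] [0.6974, 0.0132, 0.1923, -0.0016, -0.0062, -0.0324]
```

Request:
send_rows(
  commands=[0.16,0.01,-0.02,-0.0016,-0.006,-0.032,-1,0.32,0.01,-0.02,-0.0016,-0.006,-0.032,-1,0.48,0.01,-0.02,-0.0016,-0.006,-0.032,-1,0.62,0.01,-0.02,-0.0016,-0.006,-0.032,-1,0.697,0.012,0,-0.0016,-0.006,-0.032,-1,0.697,0.013,0.1,-0.0016,-0.006,-0.032,-1,0.697,0.013,0.17,-0.0016,-0.006,-0.032,-1,0.697,0.013,0.187,-0.0016,-0.006,-0.032,-1],
)

```text
t: 11.1
position: [0.4612, -0.1116, 0.0291]
ee_rot: [-3.141, -0.002, 2.685]
wrist_force: [0.0, 0.2, -0.1]
grip_width: 0.0008
```

```bash
python3 - <<'E'
from h import *
import pickle
st=rep();pickle.dump(st,open('w4.pkl','wb'))
cv2.imwrite('pics/w4.png',vision.grab_frame('wrist'))
rows([(-57,97,4.5)])
E
```

```text
t 11.1 tcp plate mm [-64.27  97.71  29.1 ] yaw-plate deg 4.47 F plate [ 0.2  0.1 -0.1] |F| 0.2 gw 0.0008 qd 0.111
t 11.15 tcp plate mm [-64.16  97.27  29.12] yaw-plate deg 4.47 F plate [ 0.2  0.5 -0.1] |F| 0.6 gw 0.0003 qd 0.03
[-0.0028, 0.0237, 0.007, -0.0004, -0.001, -0.0004, -1]
```

View pics/w4.png

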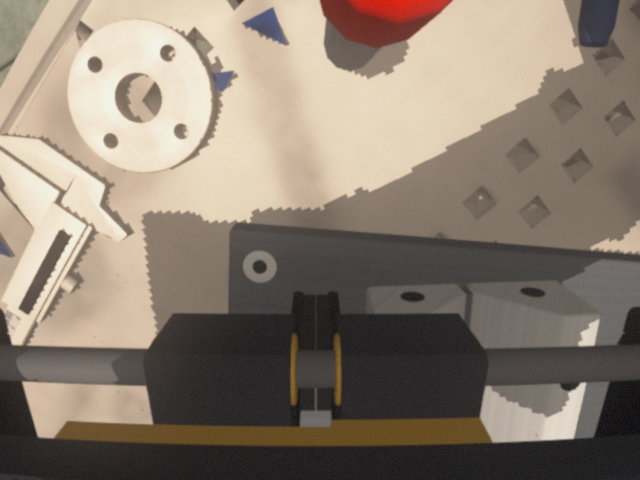

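```bash
python3 - <<'E'
from h import *
import pickle
cm=cam('wrist',pickle.load(open('w4.pkl','rb')))
print(toplate(back(cm,[[367,287],[466,286],[568,280]],.015)).round(4))
print(toplate(back(cm,[[599,316]],.051)).round(4),toplate(back(cm,[[232,224]],.015)).round(4))
E
```

```text
[[-0.0415  0.1067  0.015 ]
 [ 0.0034  0.1105  0.015 ]
 [ 0.0513  0.1168  0.015 ]]
[[0.0432 0.1157 0.051 ]] [[-0.1026  0.1311  0.015 ]]
```

```bash
python3 - <<'E'
from h import *
rows([(-57,89,4.7),(-52,89.5,4.7)])
E
```

```text
t 11.15 tcp plate mm [-64.16  97.27  29.12] yaw-plate deg 4.47 F plate [ 0.2  0.5 -0.1] |F| 0.6 gw 0.0003 qd 0.03
[-0.0294, 0.0217, 0.007, -0.0004, -0.001, -0.0026, -1]
[-0.029, 0.0384, 0.007, -0.0004, -0.001, -0.0026, -1]
```

Request:
send_rows(
  commands=[-0.015,0.01,0.007,0,-0.001,-0.0026,-1,-0.029,0.022,0.007,0,-0.001,-0.0026,-1,-0.029,0.032,0.007,0,-0.001,-0.0026,-1,-0.029,0.038,0.007,0,-0.001,-0.0026,-1,-0.029,0.041,0.007,0,-0.001,-0.0026,-1,-0.029,0.043,0.007,0,-0.001,-0.0026,-1],
)

```text
t: 11.75
position: [0.4752, -0.1039, 0.0272]
ee_rot: [-3.141, 0.0, 2.689]
wrist_force: [-0.3, -0.8, 0.3]
grip_width: 0.0006
```

```bash
python3 - <<'E'
from h import *
rows([(-50,89.5,4.7)])
E
```

```text
t 11.75 tcp plate mm [-50.51  89.59  27.19] yaw-plate deg 4.71 F plate [-0.8 -0.2  0.3] |F| 0.9 gw 0.0006 qd 0.011
[-0.0004, 0.0017, 0.0006, -0.0004, 0.0002, 0.0002, -1]
```

Request:
send_rows(
  commands=[0,0.003,0,0,0,0,-1,0,0.006,0,0,0,0,-1,0,0.009,0,0,0,0,-1,0,0.012,0,0,0,0,-1,0,0.015,0,0,0,0,-1],
)

```text
t: 12.25
position: [0.4753, -0.1024, 0.0272]
ee_rot: [-3.136, -0.002, 2.689]
wrist_force: [-1.9, -15.9, 1.8]
grip_width: 0.0001
```

```bash
python3 - <<'E'
from h import *
rows([(-50,89.5,4.7)])
E
```

```text
t 12.25 tcp plate mm [-49.18  90.29  27.18] yaw-plate deg 4.71 F plate [-14.7  -6.5   1.8] |F| 16.2 gw 0.0001 qd 0.016
[-0.0024, -0.0029, 0.0006, -0.0033, -0.0015, 0.0001, -1]
```

Request:
send_rows(
  commands=[-0.003,0.015,0,-0.003,-0.0015,0,-1,-0.004,0.0165,0,-0.003,-0.0015,0,-1,-0.004,0.018,0,-0.003,-0.0015,0,-1],
)

```text
t: 12.55
position: [0.4753, -0.1012, 0.0271]
ee_rot: [-3.135, -0.005, 2.689]
wrist_force: [-3.8, -16.3, 5.7]
grip_width: 0.0009
```

```bash
python3 - <<'E'
from h import *
rows([(-50,89.5,4.7)])
E
```

```text
t 12.55 tcp plate mm [-48.14  90.82  27.13] yaw-plate deg 4.68 F plate [-15.9  -5.    5.7] |F| 17.6 gw 0.0009 qd 0.008
[-0.0039, -0.0065, 0.0005, -0.0044, -0.0033, -0.0002, -1]
```

Request:
send_rows(
  commands=[-0.003,0.0165,-0.003,-0.004,-0.003,0.001,-1,-0.003,0.019,-0.004,-0.004,-0.003,0.004,-1,-0.002,0.022,-0.004,-0.004,-0.003,0.007,-1,-0.001,0.025,-0.004,-0.004,-0.003,0.01,-1,0,0.028,-0.004,-0.004,-0.003,0.013,-1,0.001,0.031,-0.004,-0.004,-0.003,0.016,-1],
)

```text
t: 13.15
position: [0.4754, -0.0953, 0.0273]
ee_rot: [-3.135, -0.006, 2.662]
wrist_force: [-3.2, -13.5, -1.3]
grip_width: 0.0005
```

```bash
python3 - <<'E'
from h import *
rows([(-50,89.5,4.7)])
E
```

```text
t 13.15 tcp plate mm [-42.98  93.75  27.35] yaw-plate deg 3.16 F plate [-13.2  -4.1  -1.3] |F| 13.9 gw 0.0005 qd 0.068
[-0.0129, -0.0241, 0.0012, -0.0043, -0.0041, -0.0172, -1]
```

Request:
send_rows(
  commands=[-0.003,0.016,-0.001,-0.004,-0.004,0.002,-1,-0.003,0.0195,-0.001,-0.004,-0.004,0.005,-1,-0.002,0.023,-0.001,-0.004,-0.004,0.0085,-1,-0.001,0.0265,-0.001,-0.004,-0.004,0.012,-1,0,0.03,-0.001,-0.004,-0.004,0.0155,-1,0.001,0.0335,-0.001,-0.004,-0.004,0.019,-1,0.002,0.037,-0.001,-0.004,-0.004,0.0225,-1,0.003,0.0405,-0.001,-0.004,-0.004,0.026,-1],
)

```text
t: 13.95
position: [0.4761, -0.0874, 0.0272]
ee_rot: [-3.133, -0.006, 2.62]
wrist_force: [-3.9, -16.5, 4.2]
grip_width: 0.0004
```

```bash
python3 - <<'E'
from h import *
rows([(-50,89.5,4.7)])
E
```

```text
t 13.95 tcp plate mm [-35.81  97.22  27.22] yaw-plate deg 0.74 F plate [-16.2  -5.    4.2] |F| 17.5 gw 0.0004 qd 0.076
[-0.0251, -0.0476, 0.001, -0.0053, -0.0039, -0.044, -1]
```

Request:
send_rows(
  commands=[-0.004,0.017,-0.002,-0.005,-0.004,0.002,-1,-0.005,0.0205,-0.003,-0.005,-0.004,0.005,-1,-0.005,0.024,-0.003,-0.005,-0.004,0.0085,-1,-0.005,0.0275,-0.003,-0.005,-0.004,0.012,-1,-0.004,0.031,-0.003,-0.005,-0.004,0.0155,-1,-0.003,0.0345,-0.003,-0.005,-0.004,0.019,-1,-0.002,0.038,-0.003,-0.005,-0.004,0.0225,-1,-0.001,0.0415,-0.003,-0.005,-0.004,0.026,-1],
)

```text
t: 14.75
position: [0.4771, -0.0801, 0.0273]
ee_rot: [-3.131, -0.007, 2.577]
wrist_force: [-5.1, -16.7, 3.3]
grip_width: 0.0003
```

```bash
python3 - <<'E'
from h import *
rows([(-50,89.5,4.7)])
E
```

```text
t 14.75 tcp plate mm [-29.08 100.09  27.27] yaw-plate deg -1.71 F plate [-16.9  -4.1   3.3] |F| 17.7 gw 0.0003 qd 0.076
[-0.0374, -0.0687, 0.0014, -0.0064, -0.005, -0.0712, -1]
```

Request:
send_rows(
  commands=[-0.006,0.017,-0.002,-0.006,-0.005,0.0,-1,-0.008,0.0205,-0.003,-0.006,-0.005,0.001,-1,-0.009,0.024,-0.003,-0.006,-0.005,0.004,-1,-0.009,0.0275,-0.003,-0.006,-0.005,0.007,-1,-0.0085,0.031,-0.003,-0.006,-0.005,0.01,-1,-0.008,0.0345,-0.003,-0.006,-0.005,0.013,-1,-0.007,0.038,-0.003,-0.006,-0.005,0.016,-1,-0.006,0.0415,-0.003,-0.006,-0.005,0.019,-1],
)

```text
t: 15.55
position: [0.4781, -0.0745, 0.0272]
ee_rot: [-3.128, -0.009, 2.545]
wrist_force: [-8.0, -16.5, 7.4]
grip_width: 0.0005
```

```bash
python3 - <<'E'
from h import *
import pickle
st=telemetry.sense();pickle.dump(st,open('w5.pkl','wb'));rows([(-50,89.5,4.7)])
cv2.imwrite('pics/w5.png',vision.grab_frame('wrist'))
E
```

```text
t 15.55 tcp plate mm [-23.74 101.99  27.21] yaw-plate deg -3.54 F plate [-18.3  -1.5   7.4] |F| 19.8 gw 0.0005 qd 0.069
[-0.047, -0.0848, 0.0015, -0.0084, -0.0065, -0.0915, -1]
```

View pics/w5.png

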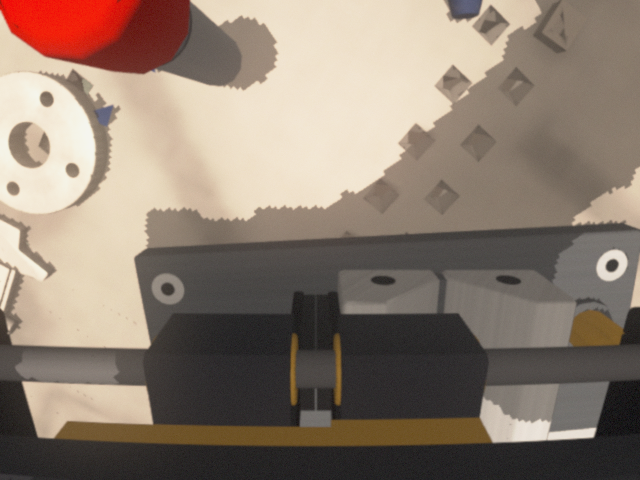

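```bash
python3 - <<'E'
from h import *
import pickle
cm=cam('wrist',pickle.load(open('w5.pkl','rb')))
print(toplate(back(cm,[[339,271],[437,270],[551,270]],.015)).round(4))
print(toplate(back(cm,[[576,300]],.051)).round(4),toplate(back(cm,[[136,256]],.015)).round(4))
E
```

```text
[[-0.0124  0.117   0.015 ]
 [ 0.0307  0.1149  0.015 ]
 [ 0.0826  0.1118  0.015 ]]
[[0.073  0.1137 0.051 ]] [[-0.1017  0.1289  0.015 ]]
```

Request:
send_rows(
  commands=[-0.002,0.005,0,-0.006,-0.005,0,-1,0,-0.02,0,-0.008,-0.0065,0,-1,0,-0.07,0,-0.008,-0.0065,0,-1,0,-0.07,-0.1,-0.008,-0.0065,0,-1,-0.05,-0.07,-0.22,-0.008,-0.0065,0,-1],
)

```text
t: 16.1
position: [0.4767, -0.1002, 0.0927]
ee_rot: [-3.137, -0.004, 2.545]
wrist_force: [0.7, -0.2, -0.3]
grip_width: 0.0006
```

```bash
python3 - <<'E'
from h import *
rep()
for z in (.09,.029): print(go(plate([-.046,-.1065,z]),PL[2]+np.pi/2+np.radians(-3.4)))
E
```

```text
t 16.1 tcp plate mm [-46.54  90.21  92.69] yaw-plate deg -3.53 F plate [ 0.2 -0.7 -0.3] |F| 0.8 gw 0.0006 qd 1.066
[-0.6544, 0.0422, 0.0061, -0.0028, -0.0026, -0.0015]
[-0.6552, 0.0431, 0.2094, -0.0028, -0.0026, -0.0015]
```

Request:
send_rows(
  commands=[-0.16,0.01,-0.01,-0.003,-0.003,0,-1,-0.32,0.02,-0.01,-0.003,-0.003,0,-1,-0.48,0.03,-0.01,-0.003,-0.003,0,-1,-0.6,0.036,-0.01,-0.003,-0.003,0,-1,-0.655,0.043,0,-0.003,-0.003,0,-1,-0.655,0.043,0.1,-0.003,-0.003,0,-1,-0.655,0.043,0.18,-0.003,-0.003,0,-1,-0.655,0.043,0.205,-0.003,-0.003,0,-1],
)

```text
t: 16.9
position: [0.6436, -0.2001, 0.0268]
ee_rot: [-3.14, -0.005, 2.544]
wrist_force: [-0.6, 0.5, -0.2]
grip_width: 0.0003
```

```bash
python3 - <<'E'
from h import *
rows([(-39,-106.5,-3.4),(-36,-106.5,-3.4)])
E
```

```text
t 16.9 tcp plate mm [ -47.44 -104.37   26.83] yaw-plate deg -3.59 F plate [ 0.2  0.7 -0.2] |F| 0.8 gw 0.0003 qd 0.123
[-0.0053, 0.0285, -0.0006, -0.0012, -0.0033, -0.0021, -1]
[-0.0047, 0.0385, -0.0007, -0.0012, -0.0033, -0.0021, -1]
```

Request:
send_rows(
  commands=[-0.005,0.012,0,-0.001,-0.003,-0.002,-1,-0.005,0.024,0,-0.001,-0.003,-0.002,-1,-0.005,0.03,0,-0.001,-0.003,-0.002,-1,-0.005,0.034,0,-0.001,-0.003,-0.002,-1,-0.005,0.037,0,-0.001,-0.003,-0.002,-1,-0.005,0.04,0,-0.001,-0.003,-0.002,-1],
)

```text
t: 17.5
position: [0.6518, -0.1914, 0.0278]
ee_rot: [-3.141, 0.001, 2.548]
wrist_force: [-2.4, -3.6, 3.0]
grip_width: 0.0006
```

```bash
python3 - <<'E'
from h import *
rows([(-35,-106.5,-3.4),(-34,-106.5,-3.4)])
E
```

```text
t 17.5 tcp plate mm [ -35.8  -106.99   27.84] yaw-plate deg -3.39 F plate [-4.3  0.3  3. ] |F| 5.3 gw 0.0006 qd 0.013
[0.0018, 0.0026, 0.0028, -0.0004, 0.0004, 0.0001, -1]
[0.002, 0.0059, 0.0028, -0.0004, 0.0004, 0.0001, -1]
```

Request:
send_rows(
  commands=[0,0.005,-0.001,0,0,0,-1,0,0.008,-0.001,0,0,0,-1,0,0.011,-0.001,0,0,0,-1,0,0.014,-0.001,0,0,0,-1,-0.001,0.016,-0.001,0,0,0,-1,-0.001,0.018,-0.001,0,0,0,-1],
)

```text
t: 18.1
position: [0.6517, -0.1911, 0.0281]
ee_rot: [-3.134, -0.004, 2.546]
wrist_force: [-5.7, -13.5, 2.1]
grip_width: 0.0004
```

```bash
python3 - <<'E'
from h import *
rows([(-35,-106.5,-3.4),(-34,-106.5,-3.4)])
E
```

```text
t 18.1 tcp plate mm [ -35.54 -106.72   28.05] yaw-plate deg -3.47 F plate [-14.5  -2.    2.1] |F| 14.8 gw 0.0004 qd 0.009
[0.0008, 0.0018, 0.0035, -0.0048, -0.0023, -0.0008, -1]
[0.001, 0.0051, 0.0035, -0.0048, -0.0023, -0.0008, -1]
```

Request:
send_rows(
  commands=[-0.001,0.014,0,-0.005,-0.002,-0.001,-1,-0.002,0.0155,0,-0.005,-0.002,-0.001,-1,-0.002,0.017,0,-0.005,-0.002,-0.001,-1,-0.002,0.0185,0,-0.005,-0.002,-0.001,-1],
)

```text
t: 18.5
position: [0.6517, -0.191, 0.028]
ee_rot: [-3.135, -0.005, 2.546]
wrist_force: [-6.9, -14.1, 2.8]
grip_width: 0.0005
```

```bash
python3 - <<'E'
from h import *
rows([(-35,-106.5,-3.4),(-34,-106.5,-3.4)])
E
```

```text
t 18.5 tcp plate mm [ -35.51 -106.7    28.03] yaw-plate deg -3.47 F plate [-15.6  -1.3   2.8] |F| 15.9 gw 0.0005 qd 0.005
[0.0007, 0.0017, 0.0034, -0.0044, -0.0031, -0.0008, -1]
[0.0009, 0.005, 0.0034, -0.0044, -0.0031, -0.0008, -1]
```

Request:
send_rows(
  commands=[-0.001,0.0185,-0.001,-0.005,-0.003,-0.001,-1,-0.001,0.02,-0.001,-0.005,-0.003,-0.001,-1,-0.001,0.0215,-0.001,-0.005,-0.003,-0.001,-1,-0.001,0.023,-0.001,-0.005,-0.003,-0.001,-1],
)

```text
t: 18.9
position: [0.6517, -0.1909, 0.028]
ee_rot: [-3.134, -0.005, 2.546]
wrist_force: [-4.8, -16.5, 0.8]
grip_width: 0.0008
```

```bash
python3 - <<'E'
from h import *
rows([(-35,-106.5,-3.4),(-34,-106.5,-3.4)])
E
```

```text
t 18.9 tcp plate mm [ -35.38 -106.67   28.05] yaw-plate deg -3.49 F plate [-16.7  -4.3   0.8] |F| 17.2 gw 0.0008 qd 0.006
[0.0006, 0.0013, 0.0035, -0.005, -0.0029, -0.001, -1]
[0.0008, 0.0046, 0.0035, -0.005, -0.0029, -0.001, -1]
```

Request:
send_rows(
  commands=[-0.001,0.0225,-0.001,-0.005,-0.003,-0.001,-1,-0.001,0.024,-0.001,-0.005,-0.003,-0.001,-1,-0.001,0.0255,-0.001,-0.005,-0.003,-0.001,-1,-0.001,0.027,-0.001,-0.005,-0.003,-0.001,-1],
)

```text
t: 19.3
position: [0.6529, -0.1896, 0.0281]
ee_rot: [-3.134, -0.004, 2.545]
wrist_force: [-5.8, -16.8, 1.1]
grip_width: 0.0008
```

```bash
python3 - <<'E'
from h import *
rows([(-35,-106.5,-3.4),(-34,-106.5,-3.4)])
E
```

```text
t 19.3 tcp plate mm [ -33.71 -107.02   28.07] yaw-plate deg -3.52 F plate [-17.4  -3.6   1.1] |F| 17.8 gw 0.0008 qd 0.006
[0.0014, -0.0044, 0.0036, -0.005, -0.0024, -0.0014, -1]
[0.0017, -0.001, 0.0036, -0.005, -0.0024, -0.0014, -1]
```

Request:
send_rows(
  commands=[-0.001,0.021,-0.001,-0.005,-0.002,-0.001,-1,-0.002,0.0235,-0.001,-0.005,-0.002,-0.003,-1,-0.003,0.0265,-0.001,-0.005,-0.002,-0.006,-1,-0.004,0.0295,-0.001,-0.005,-0.002,-0.009,-1,-0.005,0.033,-0.001,-0.005,-0.002,-0.012,-1,-0.006,0.0365,-0.001,-0.005,-0.002,-0.015,-1,-0.007,0.04,-0.001,-0.005,-0.002,-0.018,-1,-0.008,0.0435,-0.001,-0.005,-0.002,-0.021,-1],
)

```text
t: 20.1
position: [0.6574, -0.1854, 0.028]
ee_rot: [-3.133, -0.007, 2.576]
wrist_force: [-8.1, -16.7, 3.8]
grip_width: 0.0006
```

```bash
python3 - <<'E'
from h import *
rows([(-35,-106.5,-3.4),(-34,-106.5,-3.4)])
E
```

```text
t 20.1 tcp plate mm [ -27.72 -108.75   28.04] yaw-plate deg -1.74 F plate [-18.5  -1.5   3.8] |F| 19.0 gw 0.0006 qd 0.034
[0.0067, -0.0245, 0.0037, -0.0058, -0.0044, 0.0184, -1]
[0.0068, -0.0211, 0.0037, -0.0058, -0.0044, 0.0184, -1]
```

Request:
send_rows(
  commands=[-0.001,0.022,-0.001,-0.006,-0.004,-0.001,-1,-0.002,0.025,-0.002,-0.006,-0.004,-0.004,-1,-0.003,0.028,-0.002,-0.006,-0.004,-0.007,-1,-0.004,0.0315,-0.002,-0.006,-0.004,-0.01,-1,-0.005,0.035,-0.002,-0.006,-0.004,-0.013,-1,-0.006,0.0385,-0.002,-0.006,-0.004,-0.016,-1,-0.007,0.042,-0.002,-0.006,-0.004,-0.019,-1,-0.008,0.0455,-0.002,-0.006,-0.004,-0.022,-1],
)

```text
t: 20.9
position: [0.6623, -0.1802, 0.028]
ee_rot: [-3.134, -0.007, 2.609]
wrist_force: [-6.9, -15.6, 1.7]
grip_width: 0.0007
```

```bash
python3 - <<'E'
from h import *
rows([(-35,-106.5,-3.4),(-34,-106.5,-3.4)])
E
```

```text
t 20.9 tcp plate mm [ -20.82 -110.31   28.01] yaw-plate deg 0.13 F plate [-16.9  -2.    1.7] |F| 17.1 gw 0.0007 qd 0.037
[0.0128, -0.0472, 0.0038, -0.0052, -0.0045, 0.0393, -1]
[0.0128, -0.0439, 0.0038, -0.0052, -0.0045, 0.0393, -1]
```

Request:
send_rows(
  commands=[-0.001,0.022,-0.001,-0.006,-0.004,-0.001,-1,-0.002,0.025,-0.001,-0.006,-0.004,-0.004,-1,-0.003,0.028,-0.001,-0.006,-0.004,-0.007,-1,-0.004,0.0315,-0.001,-0.006,-0.004,-0.01,-1,-0.005,0.035,-0.001,-0.006,-0.004,-0.013,-1,-0.006,0.0385,-0.001,-0.006,-0.004,-0.016,-1,-0.007,0.042,-0.001,-0.006,-0.004,-0.019,-1,-0.008,0.0455,-0.001,-0.006,-0.004,-0.022,-1],
)

```text
t: 21.7
position: [0.667, -0.175, 0.028]
ee_rot: [-3.135, -0.007, 2.642]
wrist_force: [-7.3, -16.7, 1.8]
grip_width: 0.0006
```

```bash
python3 - <<'E'
from h import *
rows([(-35,-106.5,-3.4),(-34,-106.5,-3.4)])
import pickle
st=telemetry.sense();pickle.dump(st,open('w6.pkl','wb'))
cv2.imwrite('pics/w6.png',vision.grab_frame('wrist'))
E
```

```text
t 21.7 tcp plate mm [ -13.91 -111.73   28.02] yaw-plate deg 2.02 F plate [-18.   -2.3   1.8] |F| 18.3 gw 0.0006 qd 0.037
[0.0199, -0.0696, 0.004, -0.0046, -0.0043, 0.0602, -1]
[0.0197, -0.0663, 0.004, -0.0046, -0.0043, 0.0602, -1]
```

View pics/w6.png

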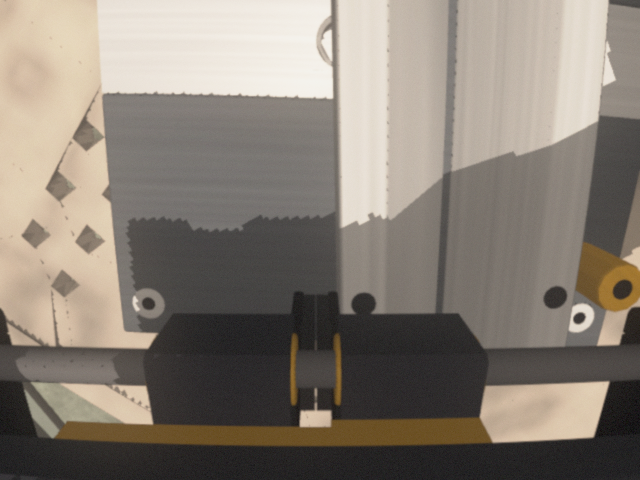

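```bash
python3 - <<'E'
from h import *
import pickle
cm=cam('wrist',pickle.load(open('w6.pkl','rb')))
print(toplate(back(cm,[[608,20],[583,260],[331,20],[338,210],[622,289]],.051)).round(4))
print('hole',toplate(back(cm,[[331,42]],.0135)).round(4))
E
```

```text
[[ 0.0747  0.0038  0.051 ]
 [ 0.0812 -0.0758  0.051 ]
 [-0.0127 -0.0026  0.051 ]
 [-0.0077 -0.0612  0.051 ]
 [ 0.0997 -0.0865  0.051 ]]
hole [[-0.0116 -0.0026  0.0135]]
```

Request:
send_rows(
  commands=[-0.001,0.021,-0.001,-0.005,-0.004,-0.002,-1,-0.002,0.0245,-0.001,-0.005,-0.004,-0.006,-1,-0.003,0.028,-0.001,-0.005,-0.004,-0.01,-1,-0.004,0.0315,-0.001,-0.005,-0.004,-0.014,-1,-0.005,0.035,-0.001,-0.005,-0.004,-0.018,-1,-0.006,0.0385,-0.001,-0.005,-0.004,-0.022,-1,-0.007,0.0405,-0.001,-0.005,-0.004,-0.026,-1],
)

```text
t: 22.45
position: [0.671, -0.1705, 0.028]
ee_rot: [-3.135, -0.006, 2.682]
wrist_force: [-7.2, -15.4, 3.6]
grip_width: 0.0005
```

```bash
python3 - <<'E'
from h import *
rows([(-35,-106.5,-3.4),(-34,-106.5,-3.4)])
E
```

```text
t 22.45 tcp plate mm [  -7.99 -112.82   28.03] yaw-plate deg 4.28 F plate [-16.9  -1.7   3.6] |F| 17.4 gw 0.0005 qd 0.056
[0.0277, -0.0882, 0.0042, -0.0044, -0.0037, 0.0854, -1]
[0.0275, -0.0849, 0.0042, -0.0044, -0.0037, 0.0854, -1]
```

Request:
send_rows(
  commands=[-0.002,0.005,0,-0.004,-0.004,0,-1,0,-0.02,0,-0.004,-0.004,0,-1,0,-0.08,0,-0.004,-0.004,0,-1,0,-0.12,-0.1,-0.004,-0.004,0,-1,0.05,-0.12,-0.22,-0.004,-0.004,0,-1],
)

```text
t: 22.95
position: [0.6409, -0.1978, 0.0928]
ee_rot: [-3.14, -0.003, 2.68]
wrist_force: [0.5, 0.5, 0.7]
grip_width: 0.0005
```

```bash
python3 - <<'E'
from h import *
rep()
for z in (.09,.029): print(go(plate([-.043,.094,z]),PL[2]+np.pi/2+np.radians(5)))
E
```

```text
t 22.95 tcp plate mm [ -46.87 -100.82   92.84] yaw-plate deg 4.17 F plate [ 0.7 -0.2  0.7] |F| 1.0 gw 0.0005 qd 0.635
[0.6467, 0.0601, 0.0116, -0.0011, -0.0022, -0.0092]
[0.646, 0.0604, 0.2149, -0.0011, -0.0022, -0.0092]
```

Request:
send_rows(
  commands=[0.16,0.015,-0.005,-0.001,-0.002,-0.009,-1,0.32,0.03,-0.005,-0.001,-0.002,-0.009,-1,0.48,0.045,-0.005,-0.001,-0.002,-0.009,-1,0.6,0.055,-0.005,-0.001,-0.002,-0.009,-1,0.646,0.06,0,-0.001,-0.002,-0.009,-1,0.646,0.06,0.1,-0.001,-0.002,-0.009,-1,0.646,0.06,0.18,-0.001,-0.002,-0.009,-1,0.646,0.06,0.21,-0.001,-0.002,-0.009,-1],
)

```text
t: 23.75
position: [0.4736, -0.0955, 0.029]
ee_rot: [-3.14, -0.003, 2.693]
wrist_force: [0.1, -0.6, -0.4]
grip_width: 0.0003
```

```bash
python3 - <<'E'
from h import *
import pickle
st=rep();pickle.dump(st,open('w7.pkl','wb'))
cv2.imwrite('pics/w7.png',vision.grab_frame('wrist'))
E
```

```text
t 23.75 tcp plate mm [-44.05  95.21  29.03] yaw-plate deg 4.97 F plate [-0.5 -0.4 -0.4] |F| 0.8 gw 0.0003 qd 0.209
```

View pics/w7.png

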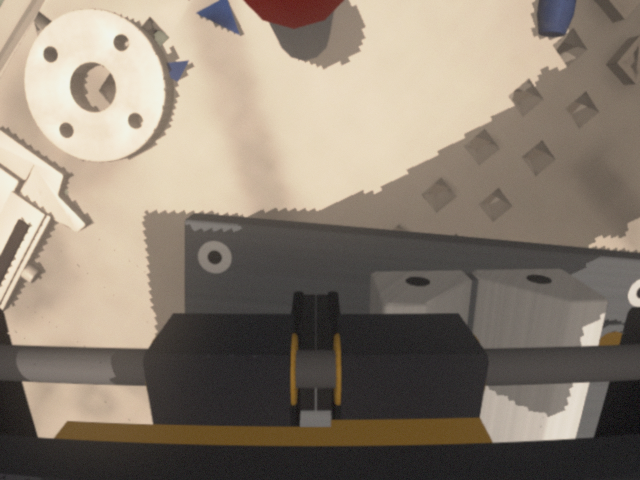

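```bash
python3 - <<'E'
from h import *
import pickle
cm=cam('wrist',pickle.load(open('w7.pkl','rb')))
print(toplate(back(cm,[[370,273],[470,271],[575,269]],.015)).round(4))
rows([(-36,92,5.2),(-33,92,5.2)])
E
```

```text
[[-0.0209  0.1112  0.015 ]
 [ 0.0239  0.1159  0.015 ]
 [ 0.0732  0.121   0.015 ]]
t 23.8 tcp plate mm [-44.14  95.23  28.5 ] yaw-plate deg 4.95 F plate [-0.6  0.8 -1.2] |F| 1.5 gw 0.0003 qd 0.054
[-0.0131, 0.0261, 0.0049, -0.0012, -0.0025, -0.0027, -1]
[-0.0139, 0.0361, 0.0049, -0.0012, -0.0025, -0.0027, -1]
```

Request:
send_rows(
  commands=[-0.006,0.012,0.004,-0.001,-0.002,-0.006,-1,-0.009,0.024,0.004,-0.001,-0.002,-0.008,-1,-0.009,0.034,0.004,-0.001,-0.002,-0.009,-1,-0.009,0.04,0.004,-0.001,-0.002,-0.009,-1,-0.009,0.044,0.004,-0.001,-0.002,-0.009,-1,-0.009,0.047,0.004,-0.001,-0.002,-0.009,-1,-0.009,0.05,0.004,-0.001,-0.002,-0.009,-1],
)

```text
t: 24.5
position: [0.4824, -0.0833, 0.0274]
ee_rot: [-3.141, -0.001, 2.708]
wrist_force: [-0.2, -3.9, 1.1]
grip_width: 0.0004
```

```bash
python3 - <<'E'
from h import *
rows([(-29,93,5.8)])
E
```

```text
t 24.5 tcp plate mm [-29.06  93.85  27.41] yaw-plate deg 5.77 F plate [-3.4 -1.8  1.1] |F| 4.0 gw 0.0004 qd 0.017
[-0.0029, -0.0001, 0.0014, -0.0004, -0.0005, -0.0003, -1]
```

Contact. I'll ramp up on the left end.

Request:
send_rows(
  commands=[-0.001,0.005,-0.001,-0.001,-0.0005,0,-1,-0.002,0.008,-0.001,-0.001,-0.001,0,-1,-0.003,0.011,-0.001,-0.002,-0.001,0,-1,-0.004,0.014,-0.002,-0.003,-0.001,0,-1,-0.005,0.016,-0.002,-0.004,-0.002,0,-1,-0.005,0.018,-0.002,-0.004,-0.002,0,-1],
)

```text
t: 25.1
position: [0.4825, -0.082, 0.0274]
ee_rot: [-3.141, -0.003, 2.706]
wrist_force: [-2.8, -16.0, 1.1]
grip_width: 0.0003
```

```bash
python3 - <<'E'
from h import *
rows([(-29,93,5.8)])
E
```

```text
t 25.1 tcp plate mm [-27.97  94.41  27.38] yaw-plate deg 5.71 F plate [-15.2  -5.8   1.1] |F| 16.3 gw 0.0003 qd 0.012
[-0.0043, -0.0039, 0.0013, -0.0005, -0.0022, -0.001, -1]
```

Request:
send_rows(
  commands=[-0.006,0.0155,-0.001,-0.004,-0.003,0.001,-1,-0.006,0.019,-0.001,-0.004,-0.003,0.004,-1,-0.006,0.0225,-0.001,-0.004,-0.003,0.007,-1,-0.005,0.026,-0.001,-0.004,-0.003,0.01,-1,-0.004,0.0295,-0.001,-0.004,-0.003,0.013,-1,-0.003,0.033,-0.001,-0.004,-0.003,0.016,-1,-0.002,0.0365,-0.001,-0.004,-0.003,0.019,-1,-0.001,0.04,-0.001,-0.004,-0.003,0.022,-1],
)

```text
t: 25.9
position: [0.483, -0.075, 0.0273]
ee_rot: [-3.138, -0.006, 2.67]
wrist_force: [-5.3, -16.9, 6.4]
grip_width: 0.0003
```

```bash
python3 - <<'E'
from h import *
rows([(-29,93,5.8)])
E
```

```text
t 25.9 tcp plate mm [-21.67  97.57  27.31] yaw-plate deg 3.64 F plate [-17.2  -4.1   6.4] |F| 18.8 gw 0.0003 qd 0.07
[-0.0137, -0.0254, 0.001, -0.0019, -0.004, -0.024, -1]
```

Request:
send_rows(
  commands=[-0.006,0.0165,-0.003,-0.005,-0.004,0.001,-1,-0.007,0.02,-0.004,-0.005,-0.004,0.004,-1,-0.007,0.0235,-0.004,-0.005,-0.004,0.007,-1,-0.006,0.027,-0.004,-0.005,-0.004,0.01,-1,-0.005,0.0305,-0.004,-0.005,-0.004,0.013,-1,-0.004,0.034,-0.004,-0.005,-0.004,0.016,-1,-0.003,0.0375,-0.004,-0.005,-0.004,0.019,-1],
)

```text
t: 26.6
position: [0.4836, -0.0688, 0.0274]
ee_rot: [-3.137, -0.008, 2.638]
wrist_force: [-4.6, -15.2, 1.5]
grip_width: 0.0005
```

```bash
python3 - <<'E'
from h import *
rows([(-29,93,5.8)])
E
```

```text
t 26.6 tcp plate mm [-16.02 100.2   27.42] yaw-plate deg 1.81 F plate [-15.4  -3.8   1.5] |F| 16.0 gw 0.0005 qd 0.068
[-0.0226, -0.044, 0.0014, -0.0027, -0.0054, -0.0443, -1]
```

Request:
send_rows(
  commands=[-0.006,0.0155,-0.002,-0.005,-0.005,0.001,-1,-0.007,0.0185,-0.003,-0.005,-0.005,0.004,-1,-0.007,0.0215,-0.003,-0.005,-0.005,0.007,-1,-0.006,0.0245,-0.003,-0.005,-0.005,0.009,-1,-0.005,0.027,-0.003,-0.005,-0.005,0.011,-1,-0.004,0.029,-0.003,-0.005,-0.005,0.013,-1],
)

```text
t: 27.2
position: [0.484, -0.0652, 0.0274]
ee_rot: [-3.136, -0.008, 2.616]
wrist_force: [-4.1, -15.7, 2.3]
grip_width: 0.0006
```

```bash
python3 - <<'E'
from h import *
rows([(-29,93,5.8)])
import pickle
st=telemetry.sense();pickle.dump(st,open('w8.pkl','wb'))
cv2.imwrite('pics/w8.png',vision.grab_frame('wrist'))
E
```

```text
t 27.2 tcp plate mm [-12.72 101.68  27.42] yaw-plate deg 0.54 F plate [-15.7  -4.5   2.3] |F| 16.4 gw 0.0006 qd 0.046
[-0.0284, -0.0545, 0.0015, -0.0033, -0.005, -0.0584, -1]
```

View pics/w8.png

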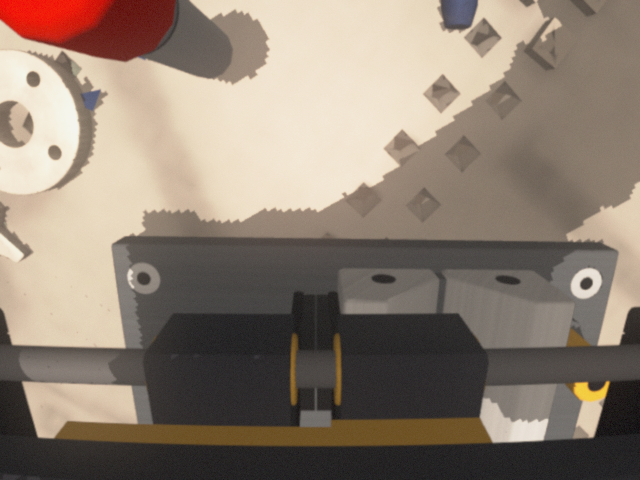

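```bash
python3 - <<'E'
from h import *
import pickle
cm=cam('wrist',pickle.load(open('w8.pkl','rb')))
print(toplate(back(cm,[[339,271],[437,270],[551,271]],.015)).round(4))
print(toplate(back(cm,[[575,302],[591,386]],.051)).round(4))
E
python3 -c "
import cv2
im=cv2.imread('pics/w8.png');cv2.imwrite('pics/w8z.png',cv2.resize(im[250:440,480:640],None,fx=3.1,fy=3.1,interpolation=cv2.INTER_CUBIC))"
```

```text
[[-0.0023  0.1173  0.015 ]
 [ 0.0409  0.1182  0.015 ]
 [ 0.0934  0.1181  0.015 ]]
[[0.0832 0.119  0.051 ]
 [0.0983 0.0821 0.051 ]]
```

View pics/w8z.png

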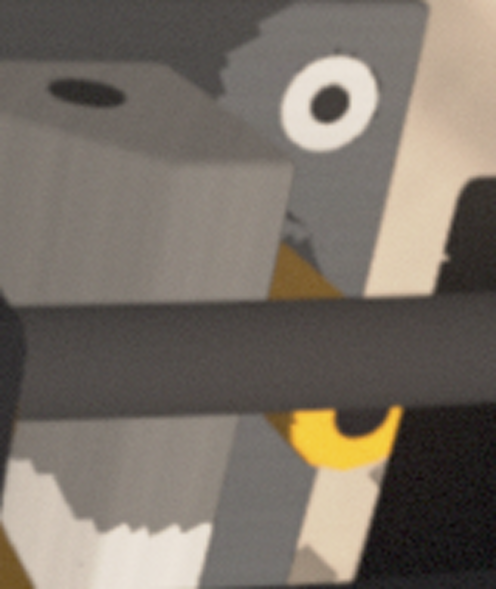

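Request:
send_rows(
  commands=[-0.006,0.0155,-0.002,-0.005,-0.005,0.001,-1,-0.007,0.018,-0.002,-0.005,-0.005,0.003,-1,-0.007,0.0205,-0.002,-0.005,-0.005,0.005,-1,-0.006,0.0225,-0.002,-0.005,-0.005,0.007,-1,-0.005,0.0245,-0.002,-0.005,-0.005,0.009,-1,-0.005,0.026,-0.002,-0.005,-0.005,0.01,-1],
)

```text
t: 27.85
position: [0.4843, -0.0629, 0.0274]
ee_rot: [-3.134, -0.007, 2.599]
wrist_force: [-4.9, -16.4, 4.2]
grip_width: 0.0004
```

```bash
python3 - <<'E'
from h import *
rows([(-29,93,5.8)])
E
```

```text
t 27.85 tcp plate mm [-10.55 102.63  27.38] yaw-plate deg -0.46 F plate [-16.7  -4.1   4.2] |F| 17.7 gw 0.0004 qd 0.021
[-0.0326, -0.0612, 0.0015, -0.0043, -0.0046, -0.0696, -1]
```

Request:
send_rows(
  commands=[-0.005,0.018,-0.003,-0.005,-0.005,0,-1,-0.006,0.0195,-0.003,-0.005,-0.005,0.001,-1,-0.006,0.021,-0.003,-0.005,-0.005,0.002,-1,-0.006,0.0225,-0.003,-0.005,-0.005,0.003,-1],
)

```text
t: 28.25
position: [0.4844, -0.0616, 0.0274]
ee_rot: [-3.133, -0.006, 2.592]
wrist_force: [-4.0, -16.7, 3.0]
grip_width: 0.0006
```

```bash
python3 - <<'E'
from h import *
rows([(-29,93,5.8)])
E
```

```text
t 28.25 tcp plate mm [ -9.4  103.17  27.43] yaw-plate deg -0.83 F plate [-16.4  -5.1   3. ] |F| 17.5 gw 0.0006 qd 0.024
[-0.0349, -0.0648, 0.0018, -0.0053, -0.0042, -0.0737, -1]
```

Request:
send_rows(
  commands=[-0.005,0.0185,-0.003,-0.006,-0.004,0,-1,-0.006,0.02,-0.003,-0.006,-0.004,0.001,-1,-0.006,0.0215,-0.003,-0.006,-0.004,0.002,-1,-0.006,0.023,-0.003,-0.006,-0.004,0.003,-1],
)

```text
t: 28.65
position: [0.4846, -0.0602, 0.0275]
ee_rot: [-3.133, -0.007, 2.586]
wrist_force: [-4.6, -15.6, 3.5]
grip_width: 0.0003
```

```bash
python3 - <<'E'
from h import *
rows([(-29,93,5.8)])
E
```

```text
t 28.65 tcp plate mm [ -8.12 103.69  27.45] yaw-plate deg -1.2 F plate [-15.7  -4.    3.5] |F| 16.6 gw 0.0003 qd 0.021
[-0.0371, -0.0688, 0.0019, -0.0053, -0.0047, -0.0778, -1]
```

Request:
send_rows(
  commands=[-0.005,0.018,-0.003,-0.006,-0.005,0,-1,-0.006,0.0195,-0.003,-0.006,-0.005,0.001,-1,-0.006,0.021,-0.003,-0.006,-0.005,0.002,-1,-0.006,0.0225,-0.003,-0.006,-0.005,0.003,-1],
)

```text
t: 29.05
position: [0.4848, -0.0591, 0.0274]
ee_rot: [-3.133, -0.006, 2.579]
wrist_force: [-4.5, -15.7, 2.5]
grip_width: 0.0005
```

```bash
python3 - <<'E'
from h import *
rows([(-29,93,5.8)])
E
```

```text
t 29.05 tcp plate mm [ -7.05 104.18  27.43] yaw-plate deg -1.58 F plate [-15.8  -4.1   2.5] |F| 16.5 gw 0.0005 qd 0.023
[-0.0393, -0.0721, 0.0018, -0.0054, -0.0042, -0.082, -1]
```

Request:
send_rows(
  commands=[-0.005,0.018,-0.003,-0.006,-0.005,0,-1,-0.006,0.0195,-0.003,-0.006,-0.005,0.001,-1,-0.006,0.021,-0.003,-0.006,-0.005,0.002,-1,-0.006,0.0225,-0.003,-0.006,-0.005,0.003,-1],
)

```text
t: 29.45
position: [0.4849, -0.0581, 0.0275]
ee_rot: [-3.132, -0.005, 2.573]
wrist_force: [-3.7, -17.2, 3.0]
grip_width: 0.0001
```

```bash
python3 - <<'E'
from h import *
rows([(-29,93,5.8)])
import pickle
st=telemetry.sense();pickle.dump(st,open('w9.pkl','wb'))
im=vision.grab_frame('wrist')
cv2.imwrite('pics/w9z.png',cv2.resize(im[250:440,480:640],None,fx=3.1,fy=3.1,interpolation=cv2.INTER_CUBIC))
E
```

```text
t 29.45 tcp plate mm [ -6.09 104.56  27.45] yaw-plate deg -1.95 F plate [-16.7  -5.6   3. ] |F| 17.9 gw 0.0001 qd 0.022
[-0.0411, -0.075, 0.002, -0.0057, -0.0037, -0.0861, -1]
```

View pics/w9z.png

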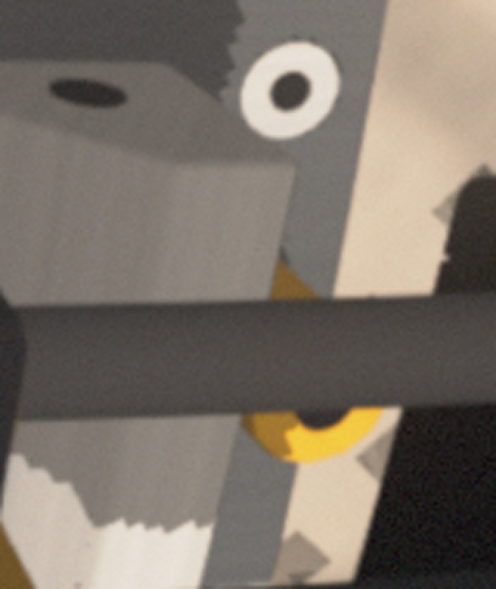

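Request:
send_rows(
  commands=[-0.005,0.018,-0.003,-0.006,-0.004,0,-1,-0.006,0.0195,-0.003,-0.006,-0.004,0.001,-1,-0.006,0.021,-0.003,-0.006,-0.004,0.001,-1,-0.006,0.0225,-0.003,-0.006,-0.004,0.001,-1],
)

```text
t: 29.9
position: [0.4848, -0.0579, 0.0274]
ee_rot: [-3.13, -0.006, 2.57]
wrist_force: [-4.1, -21.4, 3.5]
grip_width: 0.0002
```

```bash
python3 - <<'E'
from h import *
rows([(-29,93,5.8)])
E
```

```text
t 29.9 tcp plate mm [ -6.01 104.75  27.44] yaw-plate deg -2.13 F plate [-20.5  -7.4   3.5] |F| 22.1 gw 0.0002 qd 0.006
[-0.042, -0.0751, 0.002, -0.0068, -0.0043, -0.0881, -1]
```

The left stop is felt: force rose from 17 to 22 N with no motion. Next I unload and go to the right end.

Request:
send_rows(
  commands=[0.002,0.005,0,-0.006,-0.004,0,-1,0,-0.02,0,-0.006,-0.004,0,-1,0,-0.08,0,-0.006,-0.004,0,-1,0,-0.1,-0.1,-0.006,-0.004,0,-1,-0.05,-0.1,-0.22,-0.006,-0.004,0,-1],
)

```text
t: 30.4
position: [0.478, -0.0917, 0.0929]
ee_rot: [-3.136, -0.006, 2.569]
wrist_force: [1.2, -0.3, -0.6]
grip_width: 0.0007
```

```bash
python3 - <<'E'
from h import *
rep()
for z in (.09,.029): print(go(plate([-.026,-.106,z]),PL[2]+np.pi/2+np.radians(-1.7)))
E
```

```text
t 30.4 tcp plate mm [-38.54  93.38  92.87] yaw-plate deg -2.16 F plate [ 0.4 -1.1 -0.6] |F| 1.3 gw 0.0007 qd 1.062
[-0.6626, 0.0669, 0.0054, -0.0034, -0.0036, -0.0051]
[-0.6637, 0.068, 0.2088, -0.0034, -0.0036, -0.0051]
```

Request:
send_rows(
  commands=[-0.16,0.01,-0.01,-0.003,-0.003,-0.005,-1,-0.32,0.03,-0.01,-0.003,-0.003,-0.005,-1,-0.48,0.045,-0.01,-0.003,-0.003,-0.005,-1,-0.6,0.06,-0.01,-0.003,-0.003,-0.005,-1,-0.664,0.067,0,-0.003,-0.003,-0.005,-1,-0.664,0.067,0.1,-0.003,-0.003,-0.005,-1,-0.664,0.067,0.18,-0.003,-0.003,-0.005,-1,-0.664,0.067,0.205,-0.003,-0.003,-0.005,-1],
)

```text
t: 31.2
position: [0.6532, -0.183, 0.0267]
ee_rot: [-3.139, -0.007, 2.576]
wrist_force: [-0.7, 0.1, 0.8]
grip_width: 0.0007
```

```bash
python3 - <<'E'
from h import *
rows([(-18,-106,-1.8),(-15,-106,-1.8)])
import pickle
st=telemetry.sense();pickle.dump(st,open('w10.pkl','wb'))
cv2.imwrite('pics/w10.png',vision.grab_frame('wrist'))
E
```

```text
t 31.2 tcp plate mm [ -27.87 -103.9    26.66] yaw-plate deg -1.77 F plate [-0.3  0.6  0.8] |F| 1.0 gw 0.0007 qd 0.124
[-0.006, 0.0331, -0.0013, -0.0018, -0.0044, 0.0003, -1]
[-0.0057, 0.0431, -0.0013, -0.0018, -0.0044, 0.0003, -1]
```

View pics/w10.png

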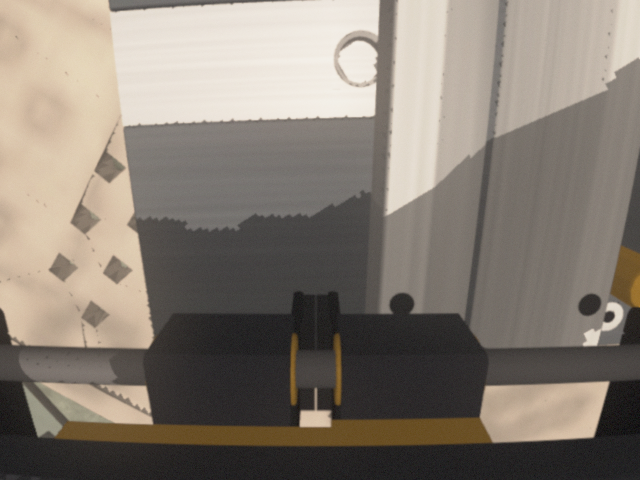

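```bash
python3 - <<'E'
from h import *
import pickle
cm=cam('wrist',pickle.load(open('w10.pkl','rb')))
print(toplate(back(cm,[[392,40],[387,200]],.051)).round(4))
print(toplate(back(cm,[[380,40],[370,270]],.015)).round(4))
print('hole',toplate(back(cm,[[358,59]],.0135)).round(4))
E
```

```text
[[-0.0012 -0.0014  0.051 ]
 [-0.0023 -0.0507  0.051 ]]
[[ 0.0004  0.0047  0.015 ]
 [-0.0033 -0.0884  0.015 ]]
hole [[-0.008  -0.0019  0.0135]]
```

Request:
send_rows(
  commands=[-0.006,0.012,-0.001,-0.002,-0.004,0,-1,-0.006,0.024,-0.001,-0.002,-0.004,0,-1,-0.006,0.033,-0.001,-0.002,-0.004,0,-1,-0.006,0.039,-0.001,-0.002,-0.004,0,-1,-0.006,0.043,-0.001,-0.002,-0.004,0,-1,-0.006,0.046,-0.001,-0.002,-0.004,0,-1,-0.006,0.049,-0.001,-0.002,-0.004,0,-1],
)

```text
t: 31.95
position: [0.6622, -0.1737, 0.0285]
ee_rot: [-3.139, 0.0, 2.576]
wrist_force: [-3.4, -9.7, 4.4]
grip_width: 0.0003
```

```bash
python3 - <<'E'
from h import *
rows([(-13,-106,-1.7)])
E
```

```text
t 31.95 tcp plate mm [ -15.26 -106.86   28.47] yaw-plate deg -1.75 F plate [-10.1  -2.    4.4] |F| 11.2 gw 0.0003 qd 0.012
[0.0031, 0.0075, 0.0049, -0.0017, 0.0, -0.0006, -1]
```

Request:
send_rows(
  commands=[0,0.01,-0.001,-0.002,0,0,-1,0,0.0125,-0.001,-0.003,-0.001,0,-1,-0.001,0.015,-0.001,-0.004,-0.002,0,-1,-0.001,0.017,-0.001,-0.005,-0.002,0,-1,-0.001,0.019,-0.001,-0.005,-0.002,0,-1,-0.001,0.0205,-0.001,-0.005,-0.002,0,-1],
)

```text
t: 32.55
position: [0.6622, -0.1733, 0.0286]
ee_rot: [-3.139, -0.001, 2.574]
wrist_force: [-5.4, -15.0, 1.0]
grip_width: 0.0003
```

```bash
python3 - <<'E'
from h import *
rows([(-13,-106,-1.7)])
E
```

```text
t 32.55 tcp plate mm [ -14.93 -106.74   28.63] yaw-plate deg -1.86 F plate [-15.6  -3.    1. ] |F| 15.9 gw 0.0003 qd 0.005
[0.0027, 0.0063, 0.0054, -0.0015, -0.0006, -0.0017, -1]
```

Request:
send_rows(
  commands=[-0.001,0.02,-0.001,-0.005,-0.002,-0.001,-1,-0.001,0.0215,-0.001,-0.005,-0.002,-0.001,-1,-0.001,0.023,-0.001,-0.005,-0.002,-0.001,-1,-0.001,0.0245,-0.001,-0.005,-0.002,-0.001,-1],
)

```text
t: 32.95
position: [0.663, -0.1723, 0.0286]
ee_rot: [-3.14, -0.001, 2.574]
wrist_force: [-5.0, -15.6, -0.4]
grip_width: 0.0002
```

```bash
python3 - <<'E'
from h import *
rows([(-13,-106,-1.7)])
E
```

```text
t 32.95 tcp plate mm [ -13.62 -106.91   28.63] yaw-plate deg -1.88 F plate [-16.   -3.7  -0.4] |F| 16.4 gw 0.0002 qd 0.007
[0.0031, 0.002, 0.0054, -0.0012, -0.0009, -0.002, -1]
```

Request:
send_rows(
  commands=[-0.001,0.0195,-0.001,-0.005,-0.002,-0.002,-1,-0.002,0.0215,-0.001,-0.005,-0.002,-0.004,-1,-0.003,0.024,-0.001,-0.005,-0.002,-0.006,-1,-0.003,0.0265,-0.001,-0.005,-0.002,-0.008,-1,-0.004,0.029,-0.001,-0.005,-0.002,-0.01,-1,-0.005,0.0315,-0.001,-0.005,-0.002,-0.012,-1,-0.006,0.033,-0.001,-0.005,-0.002,-0.014,-1],
)

```text
t: 33.65
position: [0.6657, -0.1698, 0.0286]
ee_rot: [-3.139, -0.004, 2.594]
wrist_force: [-7.4, -15.0, 1.6]
grip_width: 0.0004
```

```bash
python3 - <<'E'
from h import *
rows([(-13,-106,-1.7)])
E
```

```text
t 33.65 tcp plate mm [ -10.11 -107.87   28.59] yaw-plate deg -0.74 F plate [-16.7  -1.3   1.6] |F| 16.8 gw 0.0004 qd 0.029
[0.0061, -0.0097, 0.0054, -0.0014, -0.0026, 0.0107, -1]
```

Request:
send_rows(
  commands=[-0.001,0.0205,-0.001,-0.005,-0.003,-0.001,-1,-0.002,0.022,-0.001,-0.005,-0.003,-0.002,-1,-0.003,0.024,-0.001,-0.005,-0.003,-0.003,-1,-0.003,0.0255,-0.001,-0.005,-0.003,-0.004,-1],
)

```text
t: 34.05
position: [0.6666, -0.1687, 0.0286]
ee_rot: [-3.139, -0.004, 2.598]
wrist_force: [-4.3, -15.2, 0.3]
grip_width: 0.0004
```

```bash
python3 - <<'E'
from h import *
rows([(-13,-106,-1.7)])
E
```

```text
t 34.05 tcp plate mm [  -8.71 -108.17   28.62] yaw-plate deg -0.49 F plate [-15.3  -4.1   0.3] |F| 15.8 gw 0.0004 qd 0.012
[0.0071, -0.0144, 0.0055, -0.0014, -0.0026, 0.0135, -1]
```

Request:
send_rows(
  commands=[-0.001,0.0205,-0.001,-0.005,-0.003,-0.001,-1,-0.002,0.022,-0.001,-0.005,-0.003,-0.002,-1,-0.003,0.0235,-0.001,-0.005,-0.003,-0.003,-1,-0.003,0.025,-0.001,-0.005,-0.003,-0.004,-1],
)

```text
t: 34.45
position: [0.6675, -0.1678, 0.0286]
ee_rot: [-3.139, -0.004, 2.603]
wrist_force: [-5.2, -15.2, 0.4]
grip_width: 0.0005
```

```bash
python3 - <<'E'
from h import *
rows([(-13,-106,-1.7)])
E
```

```text
t 34.45 tcp plate mm [  -7.44 -108.44   28.61] yaw-plate deg -0.24 F plate [-15.8  -3.3   0.4] |F| 16.1 gw 0.0005 qd 0.008
[0.008, -0.0186, 0.0054, -0.0014, -0.0026, 0.0162, -1]
```

Request:
send_rows(
  commands=[-0.001,0.0205,-0.001,-0.005,-0.003,-0.001,-1,-0.002,0.022,-0.001,-0.005,-0.003,-0.002,-1,-0.003,0.0235,-0.001,-0.005,-0.003,-0.003,-1,-0.003,0.025,-0.001,-0.005,-0.003,-0.004,-1],
)

```text
t: 34.85
position: [0.6679, -0.1673, 0.0286]
ee_rot: [-3.139, -0.005, 2.607]
wrist_force: [-6.8, -17.7, 0.2]
grip_width: 0.0004
```

```bash
python3 - <<'E'
from h import *
rows([(-13,-106,-1.7)])
E
```

```text
t 34.85 tcp plate mm [  -6.87 -108.53   28.63] yaw-plate deg 0.01 F plate [-18.7  -3.2   0.2] |F| 19.0 gw 0.0004 qd 0.009
[0.0084, -0.0204, 0.0055, -0.002, -0.0031, 0.019, -1]
```

Request:
send_rows(
  commands=[-0.001,0.023,-0.001,-0.005,-0.003,-0.001,-1,-0.001,0.0245,-0.001,-0.005,-0.003,-0.001,-1],
)

```text
t: 35.05
position: [0.6678, -0.1673, 0.0287]
ee_rot: [-3.137, -0.005, 2.606]
wrist_force: [-6.6, -20.3, -0.3]
grip_width: -0.0
```

```bash
python3 - <<'E'
from h import *
import pickle
rows([(-13,-106,-1.7)])
st=telemetry.sense();pickle.dump(st,open('w11.pkl','wb'))
cv2.imwrite('pics/w11.png',vision.grab_frame('wrist'))
E
```

```text
t 35.05 tcp plate mm [  -6.85 -108.48   28.66] yaw-plate deg -0.03 F plate [-20.8  -4.6  -0.3] |F| 21.3 gw -0.0 qd 0.007
[0.0082, -0.0205, 0.0056, -0.0028, -0.0031, 0.0186, -1]
```

View pics/w11.png

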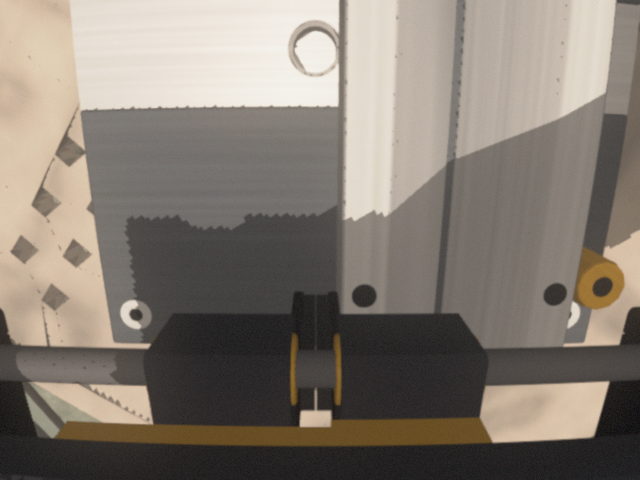

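Right stop felt too (21.3 N, no motion). The left end will have crept back about 1 mm, so I return to the left end.

Request:
send_rows(
  commands=[0.002,0.005,0,-0.003,-0.003,0,-1,0,-0.02,0,-0.003,-0.003,0,-1,0,-0.06,-0.02,-0.003,-0.003,0,-1,0.03,-0.08,-0.14,-0.003,-0.003,0,-1,0.15,-0.08,-0.22,-0.003,-0.003,0,-1,0.31,-0.07,-0.22,-0.003,-0.003,0,-1,0.47,-0.06,-0.22,-0.003,-0.003,0,-1,0.62,-0.05,-0.22,-0.003,-0.003,0,-1],
)

```text
t: 35.9
position: [0.4991, -0.0843, 0.0965]
ee_rot: [3.14, 0.001, 2.606]
wrist_force: [0.5, 0.3, 0.3]
grip_width: 0.0007
```

```bash
python3 - <<'E'
from h import *
rep()
for z in (.09,.028): print(go(plate([-.018,.100,z]),PL[2]+np.pi/2+np.radians(-.0)))
E
```

```text
t 35.9 tcp plate mm [-21.45  78.98  96.45] yaw-plate deg -0.03 F plate [ 0.5 -0.2  0.3] |F| 0.6 gw 0.0007 qd 0.975
[0.0701, 0.0114, 0.0215, 0.0012, 0.0006, -0.0003]
[0.0703, 0.011, 0.2281, 0.0012, 0.0006, -0.0003]
```

Request:
send_rows(
  commands=[0.07,0.005,0.0,0.001,0,0,-1,0.07,0.011,0.08,0.001,0,0,-1,0.07,0.011,0.18,0.001,0,0,-1,0.07,0.011,0.225,0.001,0,0,-1,0.07,0.018,0.228,0.001,0,0,-1,0.07,0.028,0.228,0.001,0,0,-1,0.07,0.034,0.228,0.001,0,0,-1,0.07,0.038,0.228,0.001,0,0,-1],
)

```text
t: 36.7
position: [0.4881, -0.0633, 0.0292]
ee_rot: [3.14, 0.003, 2.607]
wrist_force: [0.4, -0.2, 0.0]
grip_width: 0.0008
```

```bash
python3 - <<'E'
from h import *
rows([(-8,100,-.2)])
E
```

```text
t 36.7 tcp plate mm [-9.04 99.18 29.16] yaw-plate deg -0.01 F plate [ 0.  -0.4  0. ] |F| 0.4 gw 0.0008 qd 0.017
[0.0028, 0.0035, 0.0072, 0.0013, 0.0019, 0.0021, -1]
```

Request:
send_rows(
  commands=[0,0.003,0.003,0,0.001,0,-1,0,0.005,0.003,0,0.001,0,-1,0,0.008,0.003,0,0.001,0,-1,-0.001,0.011,0.003,-0.001,0.001,0,-1,-0.002,0.014,0.003,-0.002,0,0,-1,-0.003,0.017,0.003,-0.003,0,0,-1],
)

```text
t: 37.3
position: [0.4889, -0.0619, 0.0287]
ee_rot: [3.141, -0.0, 2.607]
wrist_force: [-4.8, -14.5, 8.6]
grip_width: 0.0006
```

```bash
python3 - <<'E'
from h import *
rows([(-8,100,-.2)])
E
```

```text
t 37.3 tcp plate mm [-7.36 99.21 28.71] yaw-plate deg -0.01 F plate [-14.9  -3.2   8.6] |F| 17.5 gw 0.0006 qd 0.016
[0.0026, -0.0021, 0.0057, 0.0006, -0.0003, 0.0021, -1]
```

Request:
send_rows(
  commands=[-0.003,0.0115,-0.003,-0.002,-0.001,0,-1,-0.004,0.0125,-0.003,-0.003,-0.001,0.001,-1,-0.004,0.0135,-0.003,-0.003,-0.001,0.001,-1,-0.004,0.0145,-0.003,-0.003,-0.001,0.001,-1],
)

```text
t: 37.7
position: [0.4886, -0.0617, 0.0291]
ee_rot: [-3.14, -0.004, 2.604]
wrist_force: [-3.3, -14.9, 2.8]
grip_width: 0.0001
```

```bash
python3 - <<'E'
from h import *
rows([(-8,100,-.2)])
E
```

```text
t 37.7 tcp plate mm [-7.37 99.59 29.06] yaw-plate deg -0.17 F plate [-14.5  -4.7   2.8] |F| 15.5 gw 0.0001 qd 0.007
[0.0013, -0.0021, 0.0069, -0.0009, -0.0025, 0.0004, -1]
```

Request:
send_rows(
  commands=[-0.004,0.0145,-0.001,-0.003,-0.002,0,-1,-0.005,0.0155,-0.001,-0.003,-0.002,0.001,-1,-0.005,0.017,-0.001,-0.003,-0.002,0.001,-1,-0.005,0.0185,-0.001,-0.003,-0.002,0.001,-1],
)

```text
t: 38.1
position: [0.4885, -0.0614, 0.0291]
ee_rot: [-3.136, -0.007, 2.601]
wrist_force: [-4.2, -18.0, 4.6]
grip_width: 0.0006
```

```bash
python3 - <<'E'
from h import *
rows([(-8,100,-.2)])
E
```

```text
t 38.1 tcp plate mm [-7.1  99.78 29.06] yaw-plate deg -0.31 F plate [-17.6  -5.5   4.6] |F| 19.0 gw 0.0006 qd 0.007
[0.0007, -0.003, 0.0069, -0.0034, -0.0042, -0.0012, -1]
```

Request:
send_rows(
  commands=[-0.005,0.0175,-0.002,-0.004,-0.004,0,-1,-0.007,0.0185,-0.003,-0.004,-0.004,0,-1,-0.007,0.0195,-0.003,-0.004,-0.004,0,-1],
)

```text
t: 38.4
position: [0.4885, -0.0611, 0.0291]
ee_rot: [-3.133, -0.007, 2.6]
wrist_force: [-5.0, -17.3, 3.4]
grip_width: 0.0008
```

```bash
python3 - <<'E'
from h import *
rows([(-8,100,-.2)])
im=vision.grab_frame('wrist')
cv2.imwrite('pics/w12z.png',cv2.resize(im[250:440,480:640],None,fx=3.1,fy=3.1,interpolation=cv2.INTER_CUBIC))
E
```

```text
t 38.4 tcp plate mm [-6.86 99.93 29.14] yaw-plate deg -0.4 F plate [-17.4  -4.5   3.4] |F| 18.3 gw 0.0008 qd 0.006
[0.0001, -0.0037, 0.0072, -0.0052, -0.0047, -0.0022, -1]
```

View pics/w12z.png

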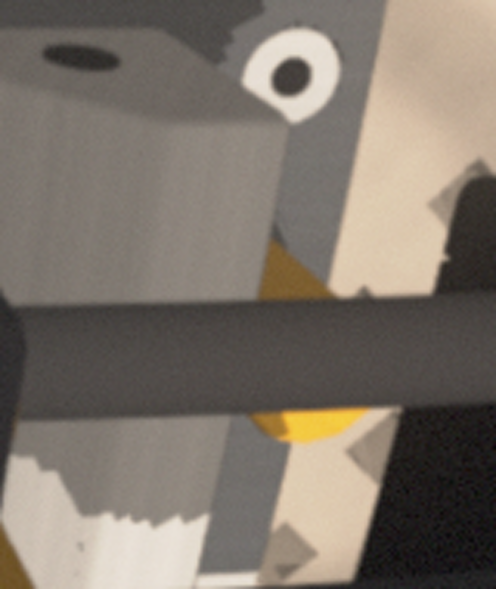

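Request:
send_rows(
  commands=[-0.006,0.019,-0.002,-0.005,-0.005,0,-1,-0.006,0.0205,-0.002,-0.005,-0.005,0.001,-1,-0.006,0.022,-0.002,-0.005,-0.005,0.001,-1],
)

```text
t: 38.75
position: [0.4886, -0.0606, 0.0291]
ee_rot: [-3.131, -0.006, 2.597]
wrist_force: [-3.3, -20.6, 4.2]
grip_width: 0.0003
```

```bash
python3 - <<'E'
from h import *
rows([(-8,100,-.2)])
E
```

```text
t 38.75 tcp plate mm [ -6.43 100.13  29.12] yaw-plate deg -0.56 F plate [-19.4  -7.7   4.2] |F| 21.3 gw 0.0003 qd 0.006
[-0.0005, -0.0052, 0.0071, -0.0068, -0.004, -0.004, -1]
```

Request:
send_rows(
  commands=[-0.009,0.019,-0.002,-0.006,-0.005,0,-1,-0.011,0.0195,-0.003,-0.006,-0.005,0,-1,-0.011,0.0205,-0.003,-0.006,-0.005,0,-1],
)

```text
t: 39.05
position: [0.4886, -0.0607, 0.0291]
ee_rot: [-3.13, -0.007, 2.595]
wrist_force: [-6.4, -16.6, 5.4]
grip_width: 0.0004
```

```bash
python3 - <<'E'
from h import *
rows([(-8,100,-.2)])
im=vision.grab_frame('wrist')
cv2.imwrite('pics/w13z.png',cv2.resize(im[250:440,480:640],None,fx=3.1,fy=3.1,interpolation=cv2.INTER_CUBIC))
E
```

```text
t 39.05 tcp plate mm [ -6.54 100.05  29.11] yaw-plate deg -0.66 F plate [-17.6  -2.9   5.4] |F| 18.6 gw 0.0004 qd 0.006
[-0.0003, -0.0048, 0.0071, -0.0076, -0.0047, -0.0051, -1]
```

View pics/w13z.png

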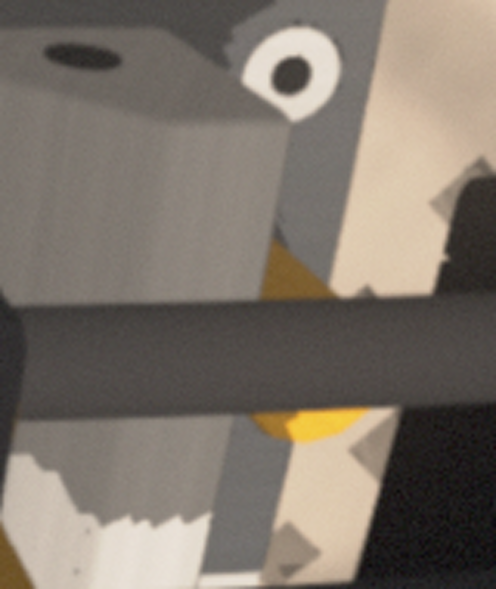

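```bash
python3 - <<'E'
from h import *
st=telemetry.sense();cm=cam('wrist',st)
f=lambda p:(np.array(p)+.5)/3.1-.5+[480,250]
print(toplate(back(cm,f([[289,128],[263,280],[231,425],[213,520]]),.051)).round(4)*1e3)
a=np.linspace(0,2*np.pi,25);ring=np.c_[.1+.01*np.cos(a),.085+.01*np.sin(a),0*a+.051]
uv=(proj(cm,T2(*PL,ring))-[480,250]+.5)*3.1
im=cv2.imread('pics/w13z.png')
for u in uv: cv2.circle(im,tuple(int(v) for v in u),2,(0,255,0),-1)
l=np.array([[.09,y,.051] for y in np.linspace(.05,.12,20)])
for u in (proj(cm,T2(*PL,l))-[480,250]+.5)*3.1: cv2.circle(im,tuple(int(v) for v in u),2,(0,0,255),-1)
cv2.imwrite('pics/w13o.png',im)
E
```

```text
[[ 88.9 119.3  51. ]
 [ 89.3  99.   51. ]
 [ 89.   77.9  51. ]
 [ 89.4  62.9  51. ]]
```

View pics/w13o.png

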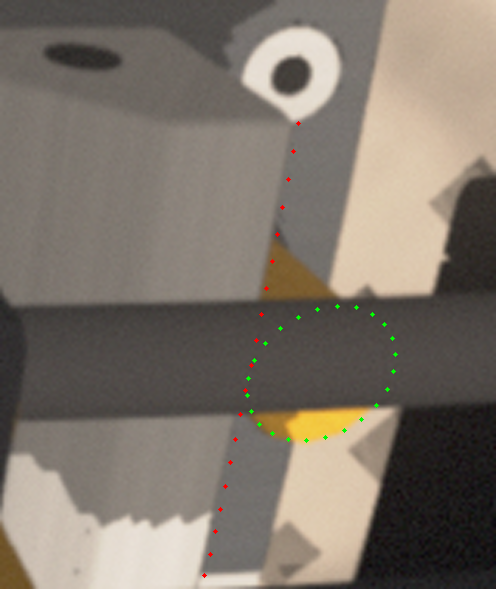

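```bash
python3 - <<'E'
from h import *
import pickle
cm=cam('wrist',pickle.load(open('w11.pkl','rb')))
im=cv2.resize(cv2.imread('pics/w11.png')[160:350,480:640],None,fx=3.1,fy=3.1,interpolation=cv2.INTER_CUBIC)
a=np.linspace(0,2*np.pi,25);ring=np.c_[.1+.01*np.cos(a),-.085+.01*np.sin(a),0*a+.051]
l=np.array([[.09,y,.051] for y in np.linspace(-.12,-.04,20)])
for P,c in((ring,(0,255,0)),(l,(0,0,255))):
    for u in (proj(cm,T2(*PL,P))-[480,160]+.5)*3.1: cv2.circle(im,tuple(int(v) for v in u),2,c,-1)
cv2.imwrite('pics/w11o.png',im)
E
```

```text
(no output)
```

View pics/w11o.png

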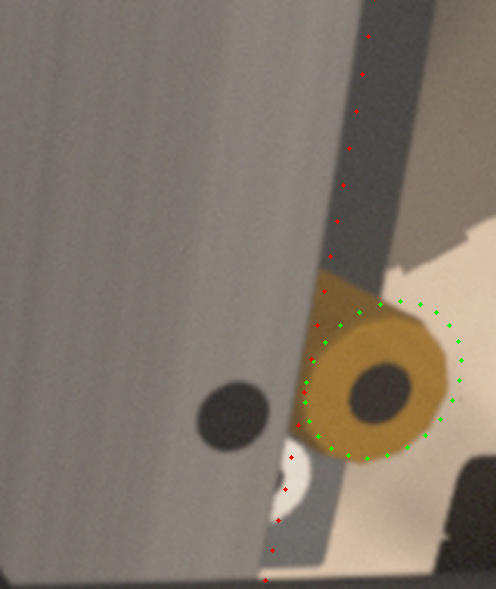

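Request:
send_rows(
  commands=[-0.009,0.02,-0.003,-0.008,-0.006,0,-1,-0.01,0.0215,-0.004,-0.008,-0.006,0.0,-1,-0.01,0.0225,-0.004,-0.008,-0.006,0.0,-1],
)

```text
t: 39.4
position: [0.4886, -0.0606, 0.0291]
ee_rot: [-3.131, -0.007, 2.594]
wrist_force: [-5.3, -19.2, 3.6]
grip_width: 0.0006
```

```bash
python3 - <<'E'
from h import *
rows([(-8,100,-.2)])
E
```

```text
t 39.4 tcp plate mm [ -6.47 100.13  29.12] yaw-plate deg -0.75 F plate [-19.2  -5.2   3.6] |F| 20.2 gw 0.0006 qd 0.006
[-0.0005, -0.005, 0.0071, -0.0068, -0.0044, -0.0061, -1]
```

Request:
send_rows(
  commands=[-0.009,0.0215,-0.003,-0.008,-0.006,0,-1,-0.01,0.0225,-0.004,-0.008,-0.006,0.0,-1,-0.011,0.0235,-0.004,-0.008,-0.006,0.0,-1],
)

```text
t: 39.7
position: [0.4885, -0.0607, 0.0291]
ee_rot: [-3.131, -0.007, 2.592]
wrist_force: [-6.3, -18.3, 4.8]
grip_width: 0.0004
```

```bash
python3 - <<'E'
from h import *
rows([(-8,100,-.2)])
E
```

```text
t 39.7 tcp plate mm [ -6.51 100.12  29.1 ] yaw-plate deg -0.86 F plate [-19.   -3.9   4.8] |F| 19.9 gw 0.0004 qd 0.014
[-0.0005, -0.0049, 0.0071, -0.0064, -0.0045, -0.0073, -1]
```

Request:
send_rows(
  commands=[-0.003,0.004,0,-0.006,-0.0045,-0.007,-1,0,-0.02,0,-0.006,-0.0045,-0.0095,-1,0,-0.06,-0.02,-0.006,-0.0045,-0.0095,-1,-0.03,-0.08,-0.14,-0.006,-0.0045,-0.0095,-1,-0.15,-0.08,-0.22,-0.006,-0.0045,-0.0095,-1,-0.31,-0.07,-0.22,-0.006,-0.0045,-0.0095,-1,-0.47,-0.06,-0.22,-0.006,-0.0045,-0.0095,-1,-0.62,-0.05,-0.22,-0.006,-0.0045,-0.0095,-1],
)

```text
t: 40.5
position: [0.642, -0.1715, 0.0952]
ee_rot: [3.141, 0.002, 2.607]
wrist_force: [0.8, 0.6, 0.8]
grip_width: 0.0006
```

```bash
python3 - <<'E'
from h import *
rep()
print(go(plate([-.018,-.106,.028]),PL[2]+np.pi/2))
E
```

```text
t 40.5 tcp plate mm [-23.61 -88.38  95.24] yaw-plate deg 0.0 F plate [ 0.9 -0.4  0.8] |F| 1.3 gw 0.0006 qd 1.19
[-0.0583, 0.0185, 0.2243, 0.0005, 0.0013, 0.0001]
```

Request:
send_rows(
  commands=[-0.058,0.01,0.0,0,0.001,0,-1,-0.058,0.015,0.08,0,0.001,0,-1,-0.058,0.018,0.18,0,0.001,0,-1,-0.058,0.022,0.222,0,0.001,0,-1,-0.058,0.032,0.224,0,0.001,0,-1,-0.058,0.04,0.224,0,0.001,0,-1,-0.058,0.044,0.224,0,0.001,0,-1,-0.058,0.047,0.224,0,0.001,0,-1],
)

```text
t: 41.3
position: [0.6654, -0.168, 0.0298]
ee_rot: [3.139, 0.003, 2.607]
wrist_force: [-0.1, -0.2, 0.3]
grip_width: 0.0002
```

```bash
python3 - <<'E'
from h import *
rows([(-7,-108,0)])
E
```

```text
t 41.3 tcp plate mm [  -8.73 -106.7    29.84] yaw-plate deg 0.03 F plate [-0.2  0.   0.3] |F| 0.3 gw 0.0002 qd 0.011
[-0.0043, 0.0057, 0.0095, 0.0014, 0.002, 0.0004, -1]
```

Request:
send_rows(
  commands=[0,0.003,0,0,0.001,0,-1,0,0.006,0,0,0.001,0,-1,0,0.009,0,-0.001,0.001,0,-1,0,0.012,0,-0.002,0,0,-1,-0.001,0.015,0,-0.003,0,0,-1,-0.001,0.018,0,-0.004,0,0,-1,-0.002,0.021,0,-0.005,0,0,-1],
)

```text
t: 42.0
position: [0.6665, -0.1667, 0.031]
ee_rot: [3.138, 0.0, 2.607]
wrist_force: [-7.8, -13.3, 5.6]
grip_width: 0.0004
```

```bash
python3 - <<'E'
from h import *
rows([(-7,-108,0)])
E
```

```text
t 42.0 tcp plate mm [  -7.04 -107.04   30.97] yaw-plate deg -0.01 F plate [-15.4  -0.1   5.6] |F| 16.4 gw 0.0004 qd 0.018
[-0.0032, 0.0001, 0.0132, 0.0025, 0.0002, -0.0001, -1]
```

Request:
send_rows(
  commands=[-0.001,0.0155,-0.002,-0.003,-0.002,0,-1,-0.001,0.0175,-0.002,-0.003,-0.002,0,-1,-0.001,0.019,-0.002,-0.003,-0.002,0,-1,-0.001,0.0205,-0.002,-0.003,-0.002,0,-1],
)

```text
t: 42.4
position: [0.6665, -0.1666, 0.0311]
ee_rot: [3.141, -0.001, 2.605]
wrist_force: [-6.3, -15.5, -0.3]
grip_width: 0.0003
```

```bash
python3 - <<'E'
from h import *
rows([(-7,-108,0)])
E
```

```text
t 42.4 tcp plate mm [  -6.97 -106.97   31.08] yaw-plate deg -0.12 F plate [-16.5  -2.5  -0.3] |F| 16.7 gw 0.0003 qd 0.007
[-0.0035, -0.0001, 0.0136, 0.0006, -0.0004, -0.0013, -1]
```

Request:
send_rows(
  commands=[-0.001,0.0205,-0.001,-0.003,-0.002,0,-1,-0.001,0.022,-0.001,-0.003,-0.002,0,-1,-0.001,0.0235,-0.001,-0.003,-0.002,0,-1,-0.001,0.025,-0.001,-0.003,-0.002,0,-1],
)

```text
t: 42.8
position: [0.6665, -0.1664, 0.0311]
ee_rot: [-3.138, -0.002, 2.603]
wrist_force: [-7.2, -20.0, 1.6]
grip_width: 0.0008
```

```bash
python3 - <<'E'
from h import *
rows([(-7,-108,0)])
E
```

```text
t 42.8 tcp plate mm [  -6.8  -106.92   31.08] yaw-plate deg -0.23 F plate [-20.8  -4.    1.6] |F| 21.3 gw 0.0008 qd 0.007
[-0.0036, -0.0006, 0.0136, -0.0023, -0.0015, -0.0025, -1]
```

Right stop confirmed again: 20.8 N at the same position (-6.8), no motion. Now I retreat and move to look at the small pin.

```bash
python3 - <<'E'
from h import *
import pickle
cm=cam('wrist',pickle.load(open('w11.pkl','rb')))
print('hole',toplate(back(cm,[[315,48]],.0135)).round(4))
print(go([.515,.136,.2],PL[2]+np.pi/2), telemetry.sense()['joints'])
E
```

```text
hole [[-0.0068 -0.0017  0.0135]]
[0.9521, 0.6041, -0.5631, -0.0023, -0.0015, -0.0025] [-0.00904432  0.65759369 -0.03854455  0.00260198 -0.87855005 -2.10215312]
```

Request:
send_rows(
  commands=[-0.002,0.004,0,-0.002,-0.0015,-0.0025,-1,0,-0.02,0,-0.002,-0.0015,-0.0025,-1,0,-0.07,-0.02,-0.002,-0.0015,-0.0025,-1,0.02,-0.08,-0.15,-0.002,-0.0015,-0.0025,-1,0.1,-0.06,-0.3,-0.002,-0.0015,-0.0025,-0.5,0.25,0.05,-0.4,-0.002,-0.0015,-0.0025,0.2,0.4,0.15,-0.5,-0.002,-0.0015,-0.0025,0.2,0.55,0.25,-0.55,-0.002,-0.0015,-0.0025,0.2],
)

```text
t: 43.6
position: [0.5767, -0.0432, 0.188]
ee_rot: [3.139, 0.003, 2.606]
wrist_force: [0.4, 0.4, -0.2]
grip_width: 0.0246
```

```bash
python3 - <<'E'
from h import *
rep()
print(go([.515,.136,.2],PL[2]+np.pi/2))
E
```

```text
t 43.6 tcp plate mm [ 53.43  33.13 188.  ] yaw-plate deg -0.03 F plate [ 0.6 -0.1 -0.2] |F| 0.6 gw 0.0246 qd 0.815
[0.4816, 0.409, -0.0406, 0.0015, 0.002, -0.0003]
```

Request:
send_rows(
  commands=[0.12,0.1,-0.04,0.001,0.002,0,0.2,0.24,0.2,-0.04,0.001,0.002,0,0.2,0.36,0.3,-0.04,0.001,0.002,0,0.2,0.44,0.37,-0.04,0.001,0.002,0,0.2,0.48,0.41,-0.04,0.001,0.002,0,0.2,0.48,0.41,-0.04,0.001,0.002,0,0.2],
)

```text
t: 44.2
position: [0.515, 0.138, 0.2007]
ee_rot: [3.139, 0.0, 2.61]
wrist_force: [-0.2, 0.4, -0.3]
grip_width: 0.0521
```

```bash
python3 - <<'E'
from h import *
import pickle
st=telemetry.sense();pickle.dump(st,open('w14.pkl','wb'));print(st['position'],st['ee_rot'],np.abs(st['qd']).max(),st['grip_width'])
cv2.imwrite('pics/w14.png',vision.grab_frame('wrist'))
E
```

```text
[0.51495615 0.13796342 0.20065364] [3.13896767e+00 4.32842137e-04 2.61018987e+00] 0.045482666185824444 0.05211443979222546
```

View pics/w14.png

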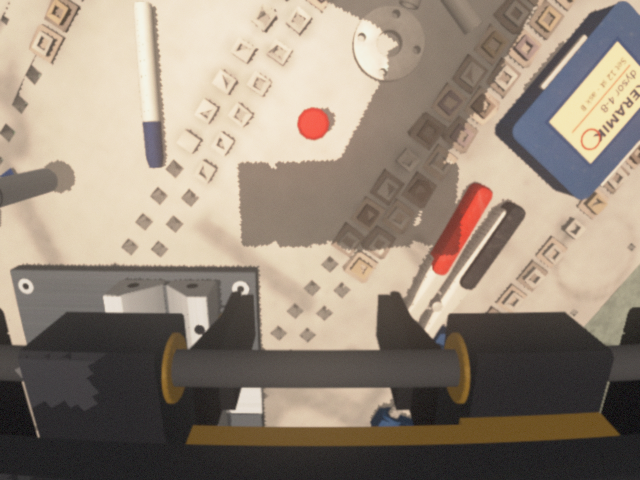

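```bash
python3 - <<'E'
from h import *
import pickle
st=pickle.load(open('w14.pkl','rb'));cm=cam('wrist',st)
im=cv2.imread('pics/w14.png').astype(int)
w=im[95:155,285:345];m=(w[...,2]>1.9*w[...,1])&(w[...,2]>150);yy,xx=np.nonzero(m);u=(xx.min()+xx.max())/2+285;v=(yy.min()+yy.max())/2+95
print(u,v,xx.mean()+285,yy.mean()+95,np.ptp(xx)+1,np.ptp(yy)+1)
p=back(cm,[[u,v]],.086)[0];print(p)
yaw=PL[2]+np.pi/2
for z in(.12,.055): print(go([p[0],p[1],z],yaw))
E
```

```text
313.0 123.0 312.93466666666666 123.20133333333334 31 31
[0.44843642 0.17594651 0.086     ]
[0.2581, -0.0014, 0.2682, 0.0013, 0.0003, 0.0013]
[0.2582, -0.0019, 0.4849, 0.0013, 0.0003, 0.0013]
```

Request:
send_rows(
  commands=[0.13,0,0.1,0.001,0,0.001,0.2,0.258,-0.001,0.2,0.001,0,0.001,0.2,0.258,-0.001,0.268,0.001,0,0.001,0.2,0.258,-0.002,0.36,0.001,0,0.001,0.2,0.258,-0.002,0.44,0.001,0,0.001,0.2,0.258,-0.002,0.48,0.001,0,0.001,0.2,0.258,-0.002,0.484,0.001,0,0.001,0.2],
)

```text
t: 44.95
position: [0.4478, 0.1742, 0.0539]
ee_rot: [-3.139, -0.001, 2.606]
wrist_force: [0.0, 0.5, 0.5]
grip_width: 0.0527
```

```bash
python3 - <<'E'
from h import *
st=rep();print(st['position'],go([.4484,.1759,.055],PL[2]+np.pi/2))
E
```

```text
t 44.95 tcp plate mm [174.8  254.83  53.85] yaw-plate deg -0.06 F plate [0.4 0.2 0.5] |F| 0.7 gw 0.0527 qd 0.022
[0.44784171 0.1741716  0.05385441] [0.0013, 0.0059, -0.0038, -0.0019, -0.0006, -0.0007]
```

Request:
send_rows(
  commands=[0.001,0.006,-0.004,-0.002,0,0,0.2,0.001,0.006,-0.004,-0.002,0,0,-1,0.001,0.006,-0.004,-0.002,0,0,-1,0.001,0.006,-0.004,-0.002,0,0,-1,0.001,0.006,-0.004,-0.002,0,0,-1,0.001,0.006,-0.004,-0.002,0,0,-1,0.001,0.006,-0.004,-0.002,0,0,-1,0.001,0.006,-0.004,-0.002,0,0,-1],
  grip_force=25,
)

```text
t: 45.75
position: [0.4487, 0.176, 0.0553]
ee_rot: [3.141, -0.001, 2.606]
wrist_force: [-0.5, -0.2, 2.4]
grip_width: 0.0202
```

```bash
python3 - <<'E'
from h import *
st=rep();print(st['position'])
cv2.imwrite('pics/w15.png',vision.grab_frame('wrist'))
E
```

```text
t 45.75 tcp plate mm [176.78 255.03  55.29] yaw-plate deg -0.05 F plate [-0.4  0.4  2.4] |F| 2.5 gw 0.0202 qd 0.003
[0.44868404 0.17597847 0.05528999]
```

View pics/w15.png

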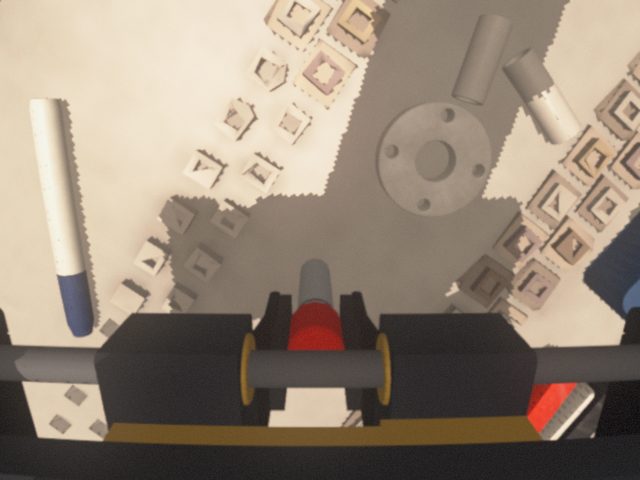

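Request:
send_rows(
  commands=[0,0,-0.1,0,0,0,-1,0,0,-0.25,0,0,0,-1,-0.12,-0.06,-0.32,0,0,0,-1,-0.27,-0.14,-0.34,0,0,0,-1,-0.42,-0.22,-0.34,0,0,0,-1,-0.57,-0.3,-0.34,0,0,0,-1,-0.71,-0.38,-0.34,0,0,0,-1,-0.85,-0.46,-0.34,0,0,0,-1],
)

```text
t: 46.6
position: [0.5978, -0.0746, 0.1563]
ee_rot: [3.141, -0.002, 2.606]
wrist_force: [1.2, 0.2, -1.0]
grip_width: 0.0199
```

```bash
python3 - <<'E'
from h import *
st=rep();print(go(plate([-.0075,-.079,.128]),PL[2]+np.pi/2))
E
```

```text
t 46.6 tcp plate mm [ 37.2   -0.99 156.26] yaw-plate deg -0.06 F plate [ 0.8 -0.9 -1. ] |F| 1.5 gw 0.0199 qd 0.83
[-0.2604, -0.1488, 0.0937, 0.0001, -0.0013, -0.0006]
```

Request:
send_rows(
  commands=[-0.14,-0.08,0.03,0,-0.001,0,-1,-0.24,-0.14,0.07,0,-0.001,0,-1,-0.26,-0.149,0.094,0,-0.001,0,-1,-0.26,-0.149,0.094,0,-0.001,0,-1,-0.26,-0.149,0.094,0,-0.001,0,-1,-0.26,-0.149,0.094,0,-0.001,0,-1],
)

```text
t: 47.2
position: [0.6419, -0.1515, 0.1287]
ee_rot: [3.141, 0.0, 2.608]
wrist_force: [-0.7, -0.3, -2.1]
grip_width: 0.02
```

```bash
python3 - <<'E'
from h import *
import pickle
st=rep();pickle.dump(st,open('w16.pkl','wb'))
im=vision.grab_frame('wrist');cv2.imwrite('pics/w16.png',im)
st2=rep()
E
```

```text
t 47.2 tcp plate mm [ -6.49 -78.12 128.69] yaw-plate deg 0.04 F plate [-0.6  0.4 -2.1] |F| 2.2 gw 0.02 qd 0.009
t 47.25 tcp plate mm [ -6.4  -78.2  128.93] yaw-plate deg 0.05 F plate [ 0.4 -1.  -1.1] |F| 1.5 gw 0.0195 qd 0.004
```

View pics/w16.png

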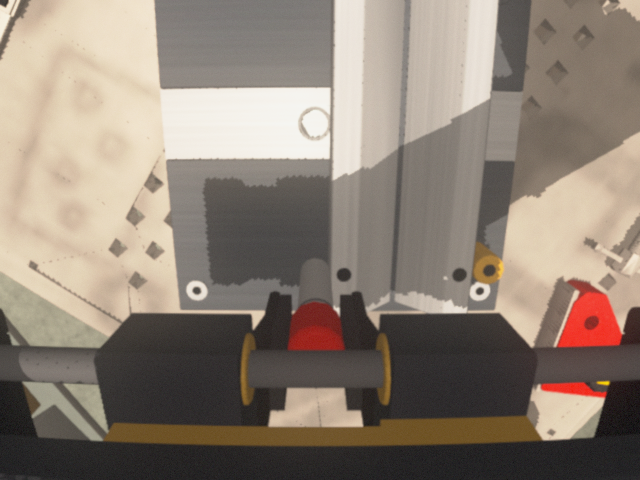

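```bash
python3 - <<'E'
from h import *
import pickle
im=cv2.imread('pics/w16.png')
cv2.imwrite('pics/w16z.png',cv2.resize(im[95:155,280:345],None,fx=9,fy=9,interpolation=cv2.INTER_CUBIC))
st=pickle.load(open('w16.pkl','rb'));cm=cam('wrist',st)
print(toplate(back(cm,[[314,123]],.0135))*1e3)
E
```

```text
[[-7.10679502 -1.51292891 13.5       ]]
```

View pics/w16z.png

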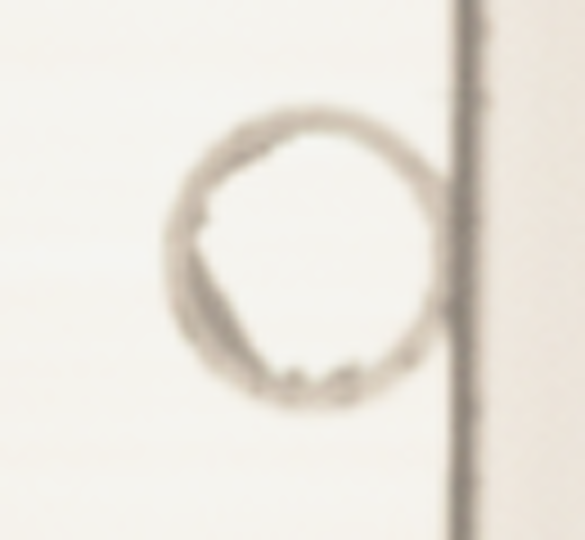

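```bash
python3 - <<'E'
from h import *
import pickle
im=cv2.imread('pics/w16.png')
cv2.imwrite('pics/w16y.png',cv2.resize(im[250:360,270:360],None,fx=6,fy=5.4,interpolation=cv2.INTER_CUBIC))
st=pickle.load(open('w16.pkl','rb'));cm=cam('wrist',st)
Rm=R.from_euler('xyz',st['ee_rot']).as_matrix()
for P in ([0,0,.0553],[.008,0,.0553],[0,.008,.0553],[0,-.008,.0553],[0,0.0,-.007],[0.0105,0,-.007],[0,.0105,-.007],[0,-.0105,-.007]): print(P,proj(cm,st['position']+Rm@P))
print(toplate(back(cm,[[314.9,123.05]],.0135))*1e3)
E
```

```text
[0, 0, 0.0553] [[314.92930074 269.91589412]]
[0.008, 0, 0.0553] [[314.92876623 256.03024748]]
[0, 0.008, 0.0553] [[329.57207485 269.91614478]]
[0, -0.008, 0.0553] [[300.28655992 269.91056699]]
[0, 0.0, -0.007] [[314.81472221 323.44481817]]
[0.0105, 0, -0.007] [[314.81103245 299.81323555]]
[0, 0.0105, -0.007] [[340.64347532 323.42449293]]
[0, -0.0105, -0.007] [[288.98629022 323.41453909]]
[[-6.53718392 -1.54327042 13.5       ]]
```

View pics/w16y.png

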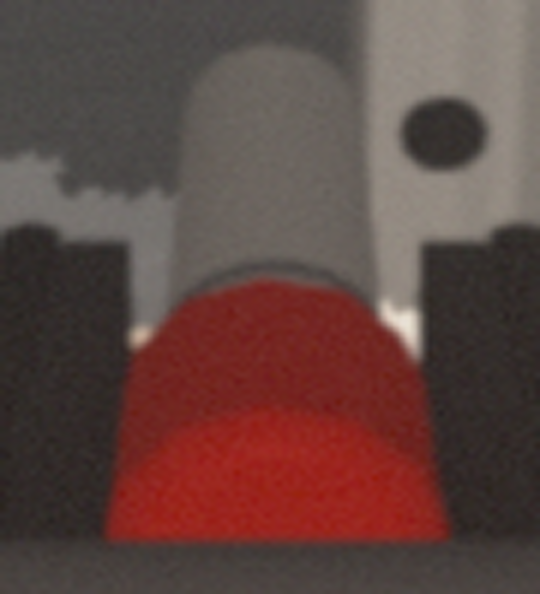

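```bash
python3 - <<'E'
from h import *
for z in(.128,.075): print(go(plate([-.0067,-.0015,z]),PL[2]+np.pi/2))
E
```

```text
[0.2557, -0.0008, 0.003, 0.0005, 0.0004, 0.0005]
[0.2558, -0.0009, 0.1796, 0.0005, 0.0004, 0.0005]
```

Request:
send_rows(
  commands=[0.1,-0.001,0,0,0,0,-1,0.2,-0.001,0,0,0,0,-1,0.256,-0.001,0.003,0,0,0,-1,0.256,-0.001,0.05,0,0,0,-1,0.256,-0.001,0.11,0,0,0,-1,0.256,-0.001,0.15,0,0,0,-1,0.256,-0.001,0.17,0,0,0,-1,0.256,-0.001,0.174,0,0,0,-1],
)

```text
t: 48.05
position: [0.5756, -0.1123, 0.0763]
ee_rot: [3.141, -0.0, 2.608]
wrist_force: [-0.9, 0.2, -1.7]
grip_width: 0.0203
```

```bash
python3 - <<'E'
from h import *
rep();cv2.imwrite('pics/w17.png',vision.grab_frame('wrist'));rep()
print(telemetry.sense()['ee_rot'])
for z in(.069,.0565): print(go(plate([-.0067,-.0015,z]),PL[2]+np.pi/2))
E
```

```text
t 48.05 tcp plate mm [-6.5  -1.09 76.25] yaw-plate deg 0.08 F plate [-0.3  0.9 -1.7] |F| 1.9 gw 0.0203 qd 0.019
t 48.1 tcp plate mm [-6.46 -1.44 76.55] yaw-plate deg 0.08 F plate [-0.1 -0.4 -1.2] |F| 1.2 gw 0.02 qd 0.012
[3.14101478e+00 4.97693376e-04 2.60819186e+00]
[-0.0002, -0.0008, 0.0252, 0.0004, 0.0003, 0.0009]
[-0.0002, -0.0008, 0.0668, 0.0004, 0.0003, 0.0009]
```

View pics/w17.png

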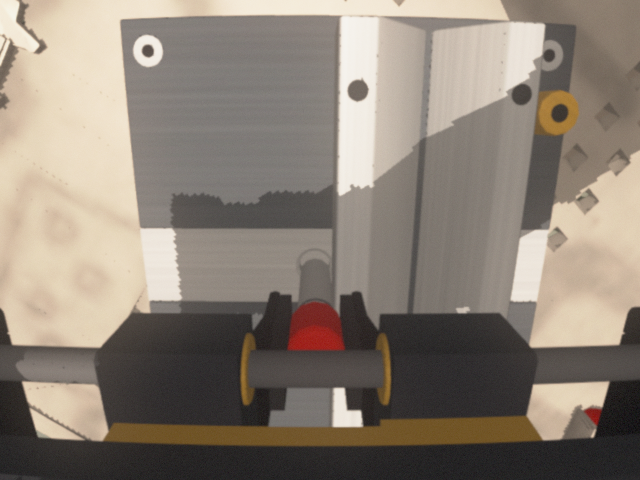

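Request:
send_rows(
  commands=[0,-0.001,0.01,0,0,0,-1,0,-0.001,0.018,0,0,0,-1,0,-0.001,0.026,0,0,0,-1,0,-0.001,0.034,0,0,0,-1,0,-0.001,0.042,0,0,0,-1],
)

```text
t: 48.6
position: [0.5759, -0.1127, 0.0639]
ee_rot: [3.141, 0.001, 2.608]
wrist_force: [-0.2, -0.4, -0.6]
grip_width: 0.0202
```

```bash
python3 - <<'E'
from h import *
rep()
print(go(plate([-.0067,-.0015,.0565]),PL[2]+np.pi/2))
E
```

```text
t 48.6 tcp plate mm [-6.79 -1.53 63.85] yaw-plate deg 0.07 F plate [-0.4 -0.  -0.6] |F| 0.7 gw 0.0202 qd 0.052
[0.0001, 0.0003, 0.0245, 0.0005, 0.0004, 0.0008]
```

Request:
send_rows(
  commands=[0,0,0.008,0,0,0,-1,0,0,0.015,0,0,0,-1,0,0,0.021,0,0,0,-1,0,0,0.025,0,0,0,-1,0,0,0.027,0,0,0,-1],
)

```text
t: 49.1
position: [0.5766, -0.1129, 0.0568]
ee_rot: [3.141, 0.002, 2.609]
wrist_force: [-1.3, -0.5, 6.2]
grip_width: 0.02
```

```bash
python3 - <<'E'
from h import *
rep()
E
```

```text
t 49.1 tcp plate mm [-6.58 -2.27 56.77] yaw-plate deg 0.12 F plate [-1.1  0.9  6.2] |F| 6.3 gw 0.02 qd 0.011
```

Request:
send_rows(
  commands=[0,0,0,0,0,0,-0.3,0,0,0,0,0,0,0.1,0,0,0,0,0,0,0.1,0,0,0,0,0,0,0.1,0,0,0,0,0,0,0.1,0,0,-0.05,0,0,0,0.1,0,0,-0.15,0,0,0,0.1,0,0,-0.3,0,0,0,0.1],
)

```text
t: 49.9
position: [0.5744, -0.1128, 0.1451]
ee_rot: [-3.139, -0.004, 2.608]
wrist_force: [0.7, -0.9, 0.3]
grip_width: 0.0474
```

```bash
python3 - <<'E'
from h import *
rep();print(go(plate([-.03,-.085,.2]),PL[2]+np.pi/2))
E
```

```text
t 49.9 tcp plate mm [ -7.6   -0.37 145.09] yaw-plate deg 0.09 F plate [-0.4 -1.   0.3] |F| 1.2 gw 0.0474 qd 1.02
[-0.2813, -0.0756, -0.1839, -0.0015, -0.0023, 0.001]
```

Request:
send_rows(
  commands=[-0.02,0,-0.12,0,0,0,0.1,-0.14,-0.03,-0.18,0,0,0,0.1,-0.26,-0.06,-0.18,0,0,0,0.1,-0.28,-0.075,-0.184,0,0,0,0.1,-0.28,-0.075,-0.184,0,0,0,0.1,-0.28,-0.075,-0.184,0,0,0,0.1],
)

```text
t: 50.5
position: [0.6347, -0.1746, 0.1993]
ee_rot: [-3.139, -0.005, 2.608]
wrist_force: [0.5, 0.9, -0.4]
grip_width: 0.0479
```

```bash
python3 - <<'E'
from h import *
import pickle
st=rep();pickle.dump(st,open('w18.pkl','wb'))
cv2.imwrite('pics/w18.png',vision.grab_frame('wrist'))
s=vision.grab_frame('scene');cv2.imwrite('pics/s18.png',cv2.resize(s[150:350,250:550],None,fx=2.6,fy=2.6,interpolation=cv2.INTER_CUBIC))
E
```

```text
t 50.5 tcp plate mm [-30.01 -83.66 199.26] yaw-plate deg 0.07 F plate [ 1.   0.  -0.4] |F| 1.1 gw 0.0479 qd 0.014
```

View pics/w18.png

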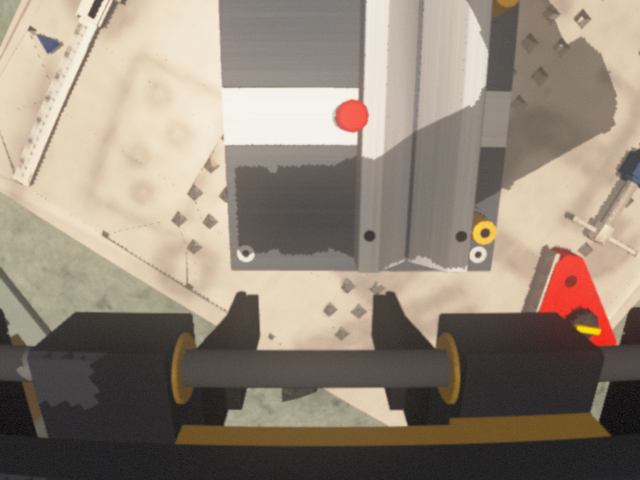

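View pics/s18.png

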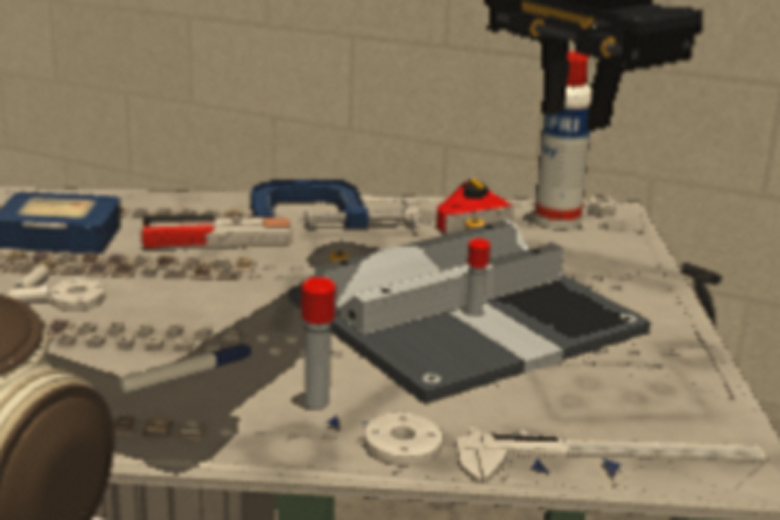

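```bash
python3 - <<'E'
from h import *
import pickle
st=pickle.load(open('w18.pkl','rb'));cm=cam('wrist',st)
im=cv2.imread('pics/w18.png')
a=cv2.resize(im[205:265,440:510],None,fx=8,fy=8,interpolation=cv2.INTER_CUBIC);b=cv2.resize(im[0:40,460:530],None,fx=8,fy=8,interpolation=cv2.INTER_CUBIC)[:320]
cv2.imwrite('pics/w18z.png',np.vstack([b,a])[:, :560][:600] if False else cv2.resize(np.vstack([b,a]),None,fx=.74,fy=.74))
w=im[95:140,330:375].astype(int);m=(w[...,2]>1.9*w[...,1])&(w[...,2]>150);yy,xx=np.nonzero(m)
print(toplate(back(cm,[[(xx.min()+xx.max())/2+330,(yy.min()+yy.max())/2+95]],.0875))*1e3)
# front/rear edge of block at z .051 by gradient
g=cv2.cvtColor(im,cv2.COLOR_BGR2GRAY).astype(float)
for r in (20,60,100,150,180,200,245): print(r,[ (c,round(g[r,c])) for c in range(476,500,2)])
E
```

```text
[[-7.67426341 -1.75011397 87.5       ]]
20 [(476, 218), (478, 146), (480, 146), (482, 144), (484, 145), (486, 141), (488, 142), (490, 125), (492, 89), (494, 85), (496, 78), (498, 83)]
60 [(476, 224), (478, 226), (480, 226), (482, 225), (484, 223), (486, 215), (488, 120), (490, 87), (492, 83), (494, 83), (496, 87), (498, 84)]
100 [(476, 198), (478, 162), (480, 140), (482, 137), (484, 126), (486, 143), (488, 144), (490, 145), (492, 141), (494, 143), (496, 146), (498, 144)]
150 [(476, 137), (478, 135), (480, 97), (482, 81), (484, 85), (486, 83), (488, 84), (490, 83), (492, 79), (494, 82), (496, 83), (498, 81)]
180 [(476, 120), (478, 86), (480, 80), (482, 81), (484, 82), (486, 85), (488, 85), (490, 86), (492, 83), (494, 85), (496, 81), (498, 86)]
200 [(476, 89), (478, 83), (480, 89), (482, 99), (484, 111), (486, 119), (488, 120), (490, 120), (492, 119), (494, 119), (496, 121), (498, 128)]
245 [(476, 126), (478, 137), (480, 136), (482, 142), (484, 135), (486, 130), (488, 127), (490, 123), (492, 125), (494, 163), (496, 185), (498, 184)]
```

View pics/w18z.png

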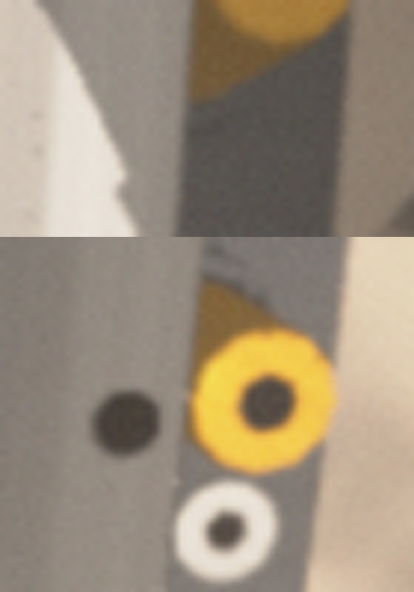

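Request:
send_rows(
  commands=[0.14,0.11,0,0,0,0,0.1,0.27,0.23,0,0,0,0,0.1,0.3,0.3,0,0,0,0,0.1,0.3,0.3,0,0,0,0,0.1,0.3,0.3,0,0,0,0,0.1],
)

```text
t: 51.1
position: [0.6026, -0.0498, 0.2004]
ee_rot: [-3.139, -0.004, 2.612]
wrist_force: [-0.9, 0.2, 0.3]
grip_width: 0.048
```

```bash
python3 - <<'E'
from h import *
st=rep();cm=cam('wrist',st)
im=vision.grab_frame('wrist');cv2.imwrite('pics/w19.png',im)
u=proj(cm,T2(*PL,np.array([[.1,.085,.051]])))[0].astype(int);print(u)
cv2.imwrite('pics/w19z.png',cv2.resize(im[max(0,u[1]-40):u[1]+40,u[0]-50:u[0]+40],None,fx=7,fy=7,interpolation=cv2.INTER_CUBIC))
E
```

```text
t 51.1 tcp plate mm [ 60.96   7.55 200.43] yaw-plate deg 0.27 F plate [-0.3  0.8  0.3] |F| 0.9 gw 0.048 qd 0.033
[370 122]
```

View pics/w19z.png

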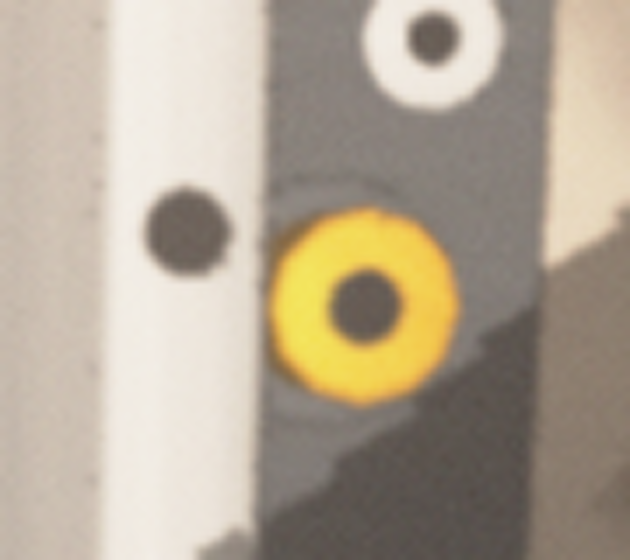

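```bash
python3 - <<'E'
from h import *
for f,r0,c0,c1 in(('w19',125,350,374),('w18',232,462,488)):
    im=cv2.imread(f'pics/{f}.png')
    print(f)
    for r in (r0-18,r0-3,r0-1,r0,r0+1,r0+3,r0+18): print(r,c0,[tuple(int(v) for v in im[r,c]) for c in range(c0,c1)][4:16])
    y=im.astype(int);m=(y[...,2]-y[...,0]>90);sub=m[r0-22:r0+22,c0-3:c1+30];yy,xx=np.nonzero(sub);print('ring',xx.min()+c0-3,xx.max()+c0-3,yy.min()+r0-22,yy.max()+r0-22)
E
```

```text
w19
107 350 [(209, 221, 229), (205, 219, 228), (194, 209, 220), (166, 179, 191), (131, 142, 152), (120, 125, 134), (119, 125, 133), (117, 123, 130), (111, 117, 123), (111, 119, 126), (115, 122, 130), (115, 124, 132)]
122 350 [(209, 221, 229), (200, 215, 224), (170, 184, 198), (128, 142, 156), (91, 124, 153), (77, 158, 208), (89, 204, 237), (90, 223, 243), (94, 228, 243), (93, 228, 243), (95, 229, 244), (91, 224, 242)]
124 350 [(208, 220, 229), (202, 216, 225), (180, 194, 208), (134, 150, 167), (95, 143, 179), (83, 181, 227), (90, 215, 242), (90, 225, 243), (92, 227, 243), (94, 229, 243), (90, 227, 243), (91, 223, 241)]
125 350 [(207, 220, 228), (204, 216, 225), (181, 194, 210), (135, 156, 172), (94, 149, 186), (84, 189, 230), (87, 218, 242), (89, 225, 243), (95, 229, 243), (94, 228, 244), (91, 226, 243), (91, 221, 240)]
126 350 [(207, 219, 228), (203, 214, 224), (179, 194, 208), (135, 154, 174), (94, 150, 188), (87, 191, 232), (87, 218, 242), (92, 226, 243), (91, 226, 243), (92, 227, 243), (93, 228, 243), (92, 221, 240)]
128 350 [(208, 219, 228), (201, 215, 224), (178, 192, 204), (13
[... 1147 characters left out ...]
206, 244), (79, 211, 244), (80, 211, 244), (82, 211, 244)]
233 462 [(96, 102, 113), (119, 130, 138), (127, 137, 147), (130, 142, 151), (121, 133, 143), (98, 119, 138), (73, 143, 188), (74, 191, 238), (78, 210, 244), (75, 209, 244), (75, 206, 244), (78, 208, 244)]
235 462 [(78, 85, 95), (115, 124, 134), (126, 137, 146), (125, 136, 148), (120, 131, 144), (87, 109, 131), (70, 128, 169), (70, 175, 228), (79, 204, 243), (78, 209, 244), (80, 209, 245), (80, 209, 244)]
250 462 [(131, 142, 152), (132, 141, 152), (127, 136, 146), (116, 124, 134), (132, 141, 151), (171, 184, 196), (201, 216, 225), (213, 224, 232), (215, 225, 233), (212, 223, 232), (205, 221, 228), (193, 212, 220)]
ring 472 496 220 244
```

```bash
python3 - <<'E'
from h import *
rep();print(go(plate([.02,.008,.2]),PL[2]+np.pi/2),go(plate([.02,-.162,.2]),PL[2]+np.pi/2))
E
```

```text
t 51.15 tcp plate mm [ 60.25   7.03 200.23] yaw-plate deg 0.19 F plate [-0.   0.4  0. ] |F| 0.4 gw 0.0482 qd 0.024
[0.0037, -0.1342, 0.0011, -0.0018, -0.0027, 0.0021] [-0.563, -0.136, -0.0013, -0.0018, -0.0027, 0.0021]
```

Request:
send_rows(
  commands=[0,-0.08,0,0,0,0,0.1,0,-0.137,0,0,0,0,0.1,0,-0.137,0,0,0,0,0.1,0,-0.137,0,0,0,0,0.1],
)

```text
t: 51.55
position: [0.5817, -0.0873, 0.2005]
ee_rot: [-3.139, -0.004, 2.608]
wrist_force: [-0.4, -0.9, -0.5]
grip_width: 0.0481
```

```bash
python3 - <<'E'
from h import *
st=rep();cv2.imwrite('pics/w20.png',vision.grab_frame('wrist'))
import pickle;pickle.dump(st,open('w20.pkl','wb'))
print(go(plate([.02,-.162,.2]),PL[2]+np.pi/2))
E
```

```text
t 51.55 tcp plate mm [ 18.09   6.37 200.51] yaw-plate deg 0.07 F plate [-1.  -0.1 -0.5] |F| 1.1 gw 0.0481 qd 0.017
[-0.5614, 0.0035, -0.0007, -0.0016, -0.0025, 0.0012]
```

Request:
send_rows(
  commands=[-0.15,0.001,0,0,0,0,0.1,-0.31,0.002,0,0,0,0,0.1,-0.47,0.003,0,0,0,0,0.1,-0.56,0.003,0,0,0,0,0.1,-0.561,0.003,0,0,0,0,0.1,-0.561,0.003,0,0,0,0,0.1],
)

```text
t: 52.2
position: [0.7274, -0.1715, 0.1982]
ee_rot: [-3.138, -0.006, 2.608]
wrist_force: [-0.4, 0.3, -0.4]
grip_width: 0.0477
```

```bash
python3 - <<'E'
from h import *
st=rep();cv2.imwrite('pics/w21.png',vision.grab_frame('wrist'))
import pickle;pickle.dump(st,open('w21.pkl','wb'))
o=[]
for f,sy in(('w20',.085),('w21',-.085)):
    cm=cam('wrist',pickle.load(open(f+'.pkl','rb')));im=cv2.imread(f'pics/{f}.png')
    u=proj(cm,T2(*PL,np.array([[.1,sy,.051]])))[0].round().astype(int);print(f,u)
    o.append(cv2.resize(im[u[1]-28:u[1]+28,u[0]-30:u[0]+22],None,fx=7.5,fy=7.5,interpolation=cv2.INTER_CUBIC))
cv2.imwrite('pics/cmp.png',np.hstack(o))
E
```

```text
t 52.2 tcp plate mm [  19.85 -161.9   198.24] yaw-plate deg 0.08 F plate [ 0.1  0.5 -0.4] |F| 0.6 gw 0.0477 qd 0.042
w20 [430 121]
w21 [429 124]
```

View pics/cmp.png

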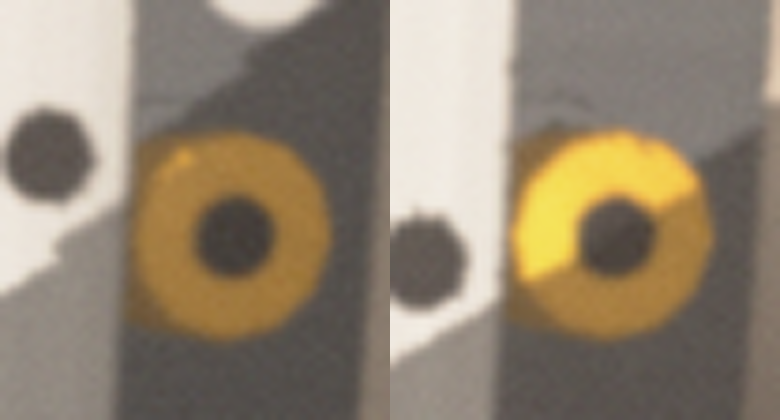

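The matched views show the same picture at both stops: left block edge at about 126 with the ring at about 135, right edge at about 505 with the ring at about 513. So the block stands equally on both, and the pin is upright in its hole with the arm clear. Handing in.

```bash
python3 - <<'E'
from bench import ticket, telemetry
print(ticket.sign_off(), telemetry.sense()['t'])
E
```

```text
the job is handed in; nothing more can be done
the job is handed in; nothing more can be done
```

The block is walked home against both stops, the small red-headed pin is in its hole, and I handed the job in at about 52 s of the 72 s.

**Block:** I pushed the right and left rear ends in turn, about seven pushes in all. The highest force I read was about 22 N, but I only see the force at the end of each move, so short peaks in between were not seen.
- **Right stop:** the last push rose to 21 N with no further travel, at the same position as the earlier contact (-6.8 mm against -6.85 mm).
- **Left stop:** the first contact was clear at 22 N. The last left push stopped at about 19–20 N, which is less clear-cut because the block sometimes took 18–19 N just to start moving.

**Pin:** I used the smallest of the three, whose head measured about 21 mm across. It went down with little force until it bottomed at 6 N, at the height expected for fully down. The pictures afterwards show it upright behind the block.

**Checks that disagreed:** single wrist pictures suggested a gap of 0.5–0.9 mm, and once up to 1.5 mm, at the left stop. Matched pictures of both stops then showed the same small apparent gap on each side. I took that as edge blur and the block standing square, but the pictures alone cannot rule out a few tenths of a millimetre.

Nothing else on the bench was touched, as far as I could see, and the arm ended clear of everything.

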